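# Clear the order tally and wind it back to zero

## Task

The copper canister and the red tin stand in the way of the order tally's reset arm: pack both upright into the wooden crate beside the carton that is already in it, sliding the carton along if there is no room, so that all three stand flat on the crate's floor. Then swing the reset arm back all the way to its red zero stop and let go. Keep the packed things upright, do not drive the reset arm against anything standing round the tally, and leave the sugar jar and everything else on the counter where it is.

Things in the scene. Friction and masses are not known exactly. Their poses are not given: they have to be found in the camera images.
- tally: Order tally counter, fixed to the work surface: round blue housing, 80 mm across and 42 mm high, white dial on top. Origin: on its vertical axis, at the work surface (z = 0). Its +x axis points from the axis to the zero position of the reset arm. A red stop block (12 by 7 mm, 55 mm high above the work surface) stands on the housing 31 mm from the axis, just counterclockwise (seen from above) of the zero position.
- reset_arm (a joint): Reset arm of the tally, rad. 0: home against the zero stop, arm along the tally's +x axis. Grows CLOCKWISE seen from above: at value q the arm points along the tally's x axis turned by -q about z. To reset, turn it counterclockwise to 0. Range 0 to 5.0, starts at 3.7 to 4.6. It stays where it is left; friction 0.12 N m, about 2 N at the pin. Fully home: under 0.05.
- pin_top (a point): Centre of the top of the upright black pin with an orange band, by which the reset arm is pushed: 14 mm in diameter, 62 mm from the tally's axis, 97 mm high above the work surface. The arm itself is a level steel bar, 12 mm wide, 46 to 55 mm above the work surface, reaching 76 mm from the axis, well past the housing; its hub is 24 mm across and 61 mm high.
- crate: Open wooden crate, fixed to the work surface: outside 174 (its x) by 70 (its y) by 35 mm high, walls and floor 5 mm thick; inside 164 by 60 mm. Origin: centre of its underside, on the work surface.
- crate_in (a point): Centre of the crate's inner floor, 5 mm above the work surface; axes as the crate's.
- canister: Copper canister with a wooden lid to pack: upright cylinder, 54 mm in diameter, 100 mm high, 0.15 to 0.3 kg. Origin: centre of its underside. Starts on the work surface within the reset arm's sweep, between the arm and the zero stop.
- tin: Red square tin with a steel band and paper label to pack: 50 by 50 by 95 mm, 0.14 to 0.28 kg. Origin: centre of its underside; x and y axes normal to its side faces. Starts on the work surface within the reset arm's sweep, between the arm and the zero stop.
- carton: Cardboard carton with a green band: 46 (its x) by 50 (its y) by 85 mm, 0.14 kg, standing loose in the crate from the start, anywhere along the crate's length, its axes within 0.04 rad of the crate's; it may be slid along the crate. Origin: centre of its underside.
- sugar_jar: White sugar jar with a steel lid, 48 mm in diameter, 90 mm high, beside the tally on the work surface, outside the reset arm's sweep. Not to be moved. Origin: centre of its underside.
- honey: Amber honey bottle with a yellow cap, 36 mm in diameter, 102 mm high, standing between tally and crate. Not to be moved. Origin: centre of its underside.
- card_reader: Black card reader lying at the back, 140 by 74 by 22 mm. Not to be moved. Origin: centre of its underside.
- mug: White mug, 80 mm in diameter, 85 mm high, with a side handle reaching about 75 mm from its axis, to the left. Not to be moved. Origin: centre of its underside.
- cups: Stack of paper cups, 74 mm in diameter, 98 mm high, to the right. Not to be moved. Origin: centre of its underside.
- stapler: Blue and black stapler in front of the robot, 120 by 34 by 45 mm. Not to be moved. Origin: centre of its underside.
Mind the look-alikes: they are no part of the job. Leave any turquoise look-alike of the carton alone.

How it is judged:
On the way, in this order (a step that is already met when the one before it is completed fails the run):
1. canister, tin and carton all stand upright on the crate's floor (x of canister in the frame of crate_in between -0.064 and 0.064 m and y of canister in the frame of crate_in between -0.014 and 0.014 m and z of each of canister, tin, carton in the frame of crate_in below 0.004 m and angle between each of canister, tin, carton's own z axis and vertical below 0.08 rad and linear speed of each of canister, tin, carton below 0.02 m/s and x of tin in the frame of crate_in between -0.064 and 0.064 m and y of tin in the frame of crate_in between -0.014 and 0.014 m and x of carton in the frame of crate_in between -0.064 and 0.064 m and y of carton in the frame of crate_in between -0.014 and 0.014 m), for 0.2 s.
2. the reset arm is home against its zero stop (value of joint reset_arm below 0.05 rad), for 0.2 s.
At the end, for the whole second after the job is handed in: Canister, tin and carton all stand at rest and upright (tilt under 0.08 rad), flat on the crate's floor inside its walls (undersides within 4 mm of the floor), and the reset arm is at its zero stop (reads under 0.05 rad) (all of step 1 and value of joint reset_arm below 0.05 rad); the robot touches nothing.
It fails at once if the sugar jar, honey bottle, card reader, mug, cup stack or stapler is moved by more than 20 mm (distance of any of sugar_jar, honey, card_reader, mug, cups, stapler from where it was at the start of the episode above 0.02 m).
It fails at once if the canister, tin or carton is tipped by more than 0.5 rad (angle between any of canister, tin, carton's own z axis and vertical above 0.5 rad).
It fails at once if the reset arm is driven against the canister, tin or sugar jar (more than 1.5 N) (contact force between reset_arm and canister above 1.5 N or contact force between reset_arm and tin above 1.5 N or contact force between reset_arm and sugar_jar above 1.5 N).
It also fails if it takes over 72 s, if anything falls off the work surface, if the arm or the gripper's body presses on something with over 40 N, if the wrist force passes 120 N, or if a joint passes its speed limit or range.

## Robot

A 7-joint arm with a two-finger parallel gripper is mounted at the origin on the work surface. World frame = base frame: x ahead of the robot, y to its left, z up, the work surface at z = 0. Lengths are in m, angles in rad, forces in N, time in s.
With the tool pointing down it reaches from about 0.425 to 0.95 m from the base axis. Payload 4.7 kg.
Tool frame: the origin (TCP) lies at the very end of the fingers, on their centre line; the grasp point (between the pads) lies 19 mm behind it; x points along the fingers, y is the direction in which the jaws open and shut, and the axes are right-handed (so a half turn about x gives the same grasp; the last joint's range is limited). The gripper opens to 87 mm and grips with 3 to 60 N. Pads are 19 mm wide; open, the fingers measure 117 mm over their backs; the gripper's body (75 mm by 190 mm) begins 51 mm behind the grasp point.
Start: joints at [1.301, 0.469, -0.049, 1.532, 0.024, 1.141, -0.082], TCP at [0.161, -0.656, 0.223] pointing down, gripper open.
Joint ranges: [-2.59, 2.59], [-0.33, 1.99], [-1.39, 1.29], [0.1, 2.45], [-1.04, 4.18], [0.21, 1.99], [-2.66, 2.66]. Speed limits (rad/s): [2.57, 2.57, 3.14, 3.14, 3.14, 3.14, 3.14].

## Interface

Orientations are given as a unit quaternion [w, x, y, z].
In Python, from plant import ctrl gives the robot as it stands.
- The arm moves only by the tool step_arm, never from a script. Its argument "rows" is a list of rows, each an object of numbers: "tx", "ty", "tz": the shift along the world's x, y, z in m; "rx", "ry", "rz": the turn, a rotation vector about the world's x, y, z in degrees. A call has 1 to 5 rows; each row is the pose to reach, as a shift and turn from the pose measured when the call began; what a row does not reach only later rows make up. A row lasts 1/10 s, in which the tool goes at most 50 mm and 8.59 degrees, less where a joint would pass 70% of its speed; a pose out of reach is approached as far as the arm can. A call with a gripper value outside its range is refused whole. "jaw" is the opening, from -1 (shut) to 1 (fully open), set as the call begins (left out, the last holds). The fingers move at their own pace and stop on an object; "newtons" is the grip in N (left out, the last holds). Time passes only in rows, so rows that repeat a pose let the fingers close. It gives the time, the measured TCP pose, the force and the opening at its end, in the units of the state.
- ctrl.sense(): the state, without advancing time (a new reading comes with each control period).
- ctrl.snapshot(name): name is "side" or "top" or "wrist"; returns a dict with "frame" (384x512x3 uint8, red, green, blue), "fx", "fy", "cx", "cy" (pixels), "rvec" (rotation vector, rad) and "tvec" (3), from world to camera coordinates, as OpenCV has them; the wrist camera has in their place "mount" (4x4, takes a point from camera to tool coordinates, whose origin is the TCP and whose axes are the tool frame's). Camera axes: x right, y down, z forward; pixel columns grow to the right and rows downward; lengths in m; the calibration is good to about 2 mm. The wrist camera is an equidistant fisheye: a pixel r from the principal point sees the ray r / f radians off the axis. A picture is of the moment at which its call begins: read the wrist's pose just before it. There is no depth.
- ctrl.hand_in(): hands the job in, once; it reports no verdict.
Trained networks look in the newest picture that a camera, given by its name, has taken for a name from the list of things; names that differ only in an ending like _2 or _b are one class to them, and where a whole thing is asked for, a point or a joint stands for the part that bears it (a point fixed in the world has none). Each returns a list of dicts, best first, with "conf" (0 to 1); they miss things now and then, are a little off and sometimes report something else, mostly with a low value. They report only what shows in the picture. A call takes as long as a camera call. They do not tell look-alikes from the thing itself.
- ctrl.search_frame(camera, thing): "extent" ([left, top, width, height] in pixels, round what is visible of it).
- ctrl.silhouettes(camera, thing): "region" (384x512 bool, what is visible of it) and "extent" ([left, top, width, height] in pixels, round what is visible of it).
The state is a dict: "clock": time; "qpos": joint angles; "joint_velocities": joint speeds; "effort": joint torques, N m; "ee_pos": TCP position; "tcp_rot": TCP orientation; "ft_force": force on the tool from outside, world axes, zero at the start; "torque": the same for the moment, N m; "gripper_width": finger opening in m.
Only numpy, scipy, OpenCV 4.12 (cv2) and the standard library are available. Lean on these libraries where they do the work, as an engineer would, in place of code of your own. Each camera call takes 0.05 s, during which the arm holds its last target. There are 200 camera calls.

## Working session

There is one attempt and no reset: what is moved stays moved. The work goes in short steps, Python scripts to look and compute and a tool call to move; the robot and the scene stay as the last step left them, time stands still between calls to the robot, and variables do not carry over. Pictures are saved under pics/ and viewed, about 8 in all and at most 12, crops included, and the job is handed in when it is done.

Besides the shell and the picture viewer there is one more tool, called after ">>>" in YAML: its name, and indented under it one key for each argument. step_arm: Moves the arm, as the interface text tells. Its arguments: {"type":"object","properties":{"rows":{"type":"array"},"jaw":{"type":"number"},"newtons":{"type":"number"}},"required":["rows"]}

```bash
mkdir -p pics; ls; python3 - <<'E'
from plant import ctrl
import cv2,numpy as np
s=ctrl.sense(); print({k:np.round(v,3).tolist() for k,v in s.items()})
ims=[]
for n in ["top","side"]:
    d=ctrl.snapshot(n); cv2.imwrite(f"pics/{n}0.png",cv2.cvtColor(d["frame"],cv2.COLOR_RGB2BGR))
    R=cv2.Rodrigues(np.array(d["rvec"]))[0]; print(n,d["fx"],d["cx"],d["cy"],"C",(-R.T@np.array(d["tvec"])).round(3),R.round(2).tolist())
    for t in ["tally","reset_arm","pin_top","crate","canister","tin","carton","sugar_jar","honey"]:
        print(t,[(np.round(o["conf"],2),np.round(o["extent"]).tolist()) for o in ctrl.search_frame(n,t)[:3]])
print(ctrl.sense()["clock"])
E
```

```text
pics
{'clock': 0.0, 'qpos': [1.301, 0.469, -0.049, 1.534, 0.024, 1.141, -0.082], 'joint_velocities': [-0.001, -0.0, 0.001, 0.0, -0.001, 0.0, 0.001], 'effort': [-0.001, -50.797, -0.081, -23.615, -0.061, 0.038, 0.0], 'ee_pos': [0.161, -0.655, 0.222], 'tcp_rot': [-0.084, -0.702, -0.086, 0.702], 'ft_force': [0.459, -0.344, -0.528], 'torque': [-0.021, 0.035, 0.02], 'gripper_width': 0.087}
top 369.2324576042424 250.167989575889 193.1393346866179 C [0.289 0.002 1.324] [[0.01, -1.0, -0.0], [-0.98, -0.01, -0.22], [0.22, 0.0, -0.98]]
tally [(np.float64(0.94), [178.0, 202.0, 30.0, 19.0]), (np.float64(0.32), [303.0, 194.0, 19.0, 18.0]), (np.float64(0.21), [365.0, 180.0, 28.0, 23.0])]
reset_arm [(np.float64(0.65), [178.0, 198.0, 22.0, 13.0]), (np.float64(0.16), [256.0, 128.0, 23.0, 37.0])]
pin_top [(np.float64(0.74), [199.0, 173.0, 17.0, 18.0])]
crate [(np.float64(0.98), [284.0, 192.0, 56.0, 30.0]), (np.float64(0.75), [365.0, 179.0, 28.0, 23.0])]
canister [(np.float64(0.69), [209.0, 208.0, 22.0, 20.0])]
tin [(np.float64(0.27), [250.0, 189.0, 12.0, 15.0])]
carton [(np.float64(0.81), [293.0, 231.0,
[... 514 characters left out ...]
7.0, 27.0, 22.0])]
pin_top [(np.float64(0.57), [231.0, 257.0, 25.0, 20.0])]
crate [(np.float64(0.77), [276.0, 161.0, 26.0, 39.0])]
canister [(np.float64(0.7), [265.0, 221.0, 21.0, 40.0]), (np.float64(0.53), [192.0, 314.0, 34.0, 29.0])]
tin [(np.float64(0.76), [270.0, 257.0, 29.0, 44.0])]
carton [(np.float64(0.88), [240.0, 151.0, 20.0, 31.0]), (np.float64(0.81), [317.0, 173.0, 22.0, 27.0]), (np.float64(0.67), [281.0, 154.0, 18.0, 30.0])]
sugar_jar [(np.float64(0.8), [215.0, 232.0, 19.0, 30.0]), (np.float64(0.23), [232.0, 256.0, 38.0, 32.0]), (np.float64(0.2), [288.0, 116.0, 21.0, 36.0])]
honey [(np.float64(0.85), [257.0, 193.0, 13.0, 33.0]), (np.float64(0.63), [237.0, 253.0, 34.0, 33.0])]
1.0
```

```bash
python3 - <<'E'
import cv2,numpy as np
a=cv2.imread("pics/top0.png")[120:270,150:410]; b=cv2.imread("pics/side0.png")[100:350,160:350]
cv2.imwrite("pics/t0.png",cv2.resize(a,None,fx=3,fy=3,interpolation=2)); cv2.imwrite("pics/s0.png",cv2.resize(b,None,fx=2.4,fy=2.4,interpolation=2))
E
```

```text
(no output)
```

View pics/t0.png

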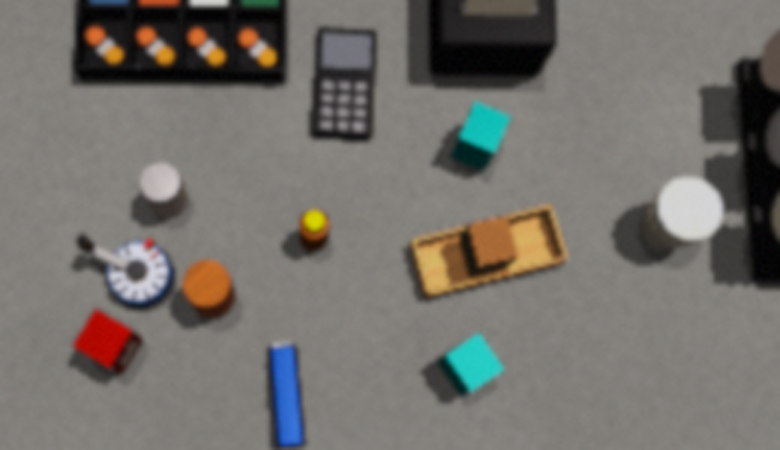

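View pics/s0.png

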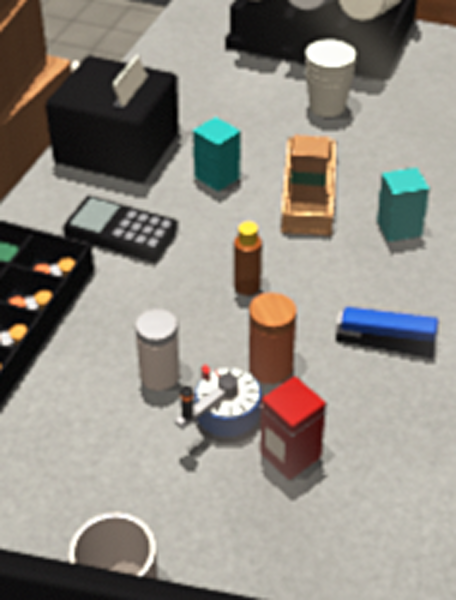

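Top crop: the tally is at full px (196,210), the red stop up-right of it and the arm up-left. Red tin is at (186,233), copper canister (219,215), sugar jar (203,181). The crate at (313,204) holds the brown carton with a green band (314,200). The two turquoise boxes at (311,163) and (307,241) stand outside the crate: look-alikes, to be left alone.

```bash
cat > h.py <<'E'
from plant import ctrl
import cv2,numpy as np
from scipy.spatial.transform import Rotation as Ro
def quat(q): return Ro.from_quat([q[1],q[2],q[3],q[0]])
class Cam:
    def __init__(s,name):
        if name=="wrist":
            st=ctrl.sense(); R=quat(st["tcp_rot"]).as_matrix(); p=np.array(st["ee_pos"])
        d=ctrl.snapshot(name); s.d=d; s.im=d["frame"]; s.name=name
        s.K=np.array([d["fx"],d["fy"],d["cx"],d["cy"]])
        if name=="wrist":
            M=np.array(d["mount"]); s.Rwc=R@M[:3,:3]; s.C=R@M[:3,3]+p
        else:
            Rc=cv2.Rodrigues(np.array(d["rvec"]))[0]; s.Rwc=Rc.T; s.C=-Rc.T@np.array(d["tvec"])
    def ray(s,uv):
        x=(np.atleast_2d(uv)-s.K[2:])/s.K[:2]
        if s.name=="wrist":
            th=np.hypot(*x.T)[:,None]; v=np.hstack([x/np.maximum(th,1e-9)*np.sin(th),np.cos(th)])
        else: v=np.hstack([x,np.ones((len(x),1))])
        v=v@s.Rwc.T; return v/np.linalg.norm(v,axis=1)[:,None]
    def at(s,uv,z):
        r=s.ray(uv); return s.C+r*((z-s.C[2])/r[:,2])[:,None]
    def proj(s,P):
        v=(np.atleast_2d(P)-s.C)@s.Rwc
        if s.name=="wrist":
            n=np.hypot(v[:,0],v[:,1]); th=np.arctan2(n,v[:,2]); x=v[:,:2]/np.maximum(n,1e-9)[:,None]*th[:,None]
        else: x=v[:,:2]/v[:,2:]
        return x*s.K[:2]+s.K[2:]
    def save(s,f): cv2.imwrite(f,cv2.cvtColor(s.im,cv2.COLOR_RGB2BGR))
def tri(c1,u1,c2,u2):
    a,b=c1.ray(u1)[0],c2.ray(u2)[0]
    t=np.linalg.lstsq(np.stack([a,-b],1),c2.C-c1.C,rcond=None)[0]
    return (c1.C+a*t[0]+c2.C+b*t[1])/2, np.linalg.norm(c1.C+a*t[0]-c2.C-b*t[1])
E
python3 - <<'E'
from h import *
T=Cam("top");S=Cam("side")
# clicks: crop -> full
t=lambda x,y:np.array([150+(x-1)/3,120+(y-1)/3]); s=lambda x,y:np.array([160+(x-.7)/2.4,100+(y-.7)/2.4])
for n,a,b,z in [("canister",t(208,284),s(273,309),.1),("tin",t(107,338),s(294,398),.095),("jar",t(161,183),s(157,325),.09),("hub",t(136,270),s(228,382),.061),("pin",t(85,243),s(186,392),.097),("stop",t(150,243),s(206,371),.055),("carton",t(493,241),s(310,146),.09),("honey",t(315,219),s(247,230),.102)]:
    P,e=tri(T,a,S,b); print(n,P.round(3),round(e,4),"top@z",T.at(a,z)[0].round(3))
print("crate rim corners",[T.at(t(*p),.035)[0].round(3).tolist() for p in [(412,241),(553,206),(568,256),(427,297)]])
print("tin top corners",[T.at(t(*p),.095)[0].round(3).tolist() for p in [(75,343),(98,310),(143,333),(118,366)]])
print("mug",T.at(t(0,0),0), "cups", T.at(t(690,208),.098))
E
```

```text
canister [0.492 0.111 0.097] 0.0008 top@z [0.491 0.11  0.1  ]
tin [0.43  0.222 0.091] 0.0007 top@z [0.43  0.221 0.095]
jar [0.611 0.17  0.085] 0.0003 top@z [0.609 0.169 0.09 ]
hub [0.514 0.198 0.057] 0.0008 top@z [0.513 0.198 0.061]
pin [0.539 0.253 0.089] 0.003 top@z [0.536 0.251 0.097]
stop [0.547 0.185 0.048] 0.0013 top@z [0.546 0.184 0.055]
carton [ 0.548 -0.211  0.088] 0.0018 top@z [ 0.547 -0.211  0.09 ]
honey [ 0.568 -0.008  0.096] 0.001 top@z [ 0.567 -0.008  0.102]
crate rim corners [[0.557, -0.124, 0.035], [0.602, -0.293, 0.035], [0.541, -0.309, 0.035], [0.49, -0.142, 0.035]]
tin top corners [[0.423, 0.256, 0.095], [0.461, 0.233, 0.095], [0.436, 0.181, 0.095], [0.399, 0.207, 0.095]]
mug [[0.87227982 0.39834942 0.        ]] cups [[ 0.58672716 -0.43460945  0.098     ]]
```

```bash
python3 - <<'E'
from h import *
s=ctrl.sense();R=quat(s["tcp_rot"]).as_matrix();print(R.round(3)); d=ctrl.snapshot("wrist");print(np.round(d["mount"],3),d["fx"],d["cx"],d["cy"],s["clock"])
E
```

```text
[[ 0.     0.238 -0.971]
 [-0.    -0.971 -0.238]
 [-1.     0.    -0.   ]]
[[-0.001 -0.268  0.964 -0.161]
 [ 1.     0.001  0.001  0.   ]
 [-0.001  0.964  0.268 -0.073]
 [ 0.     0.     0.     1.   ]] 297.3186396354542 248.42702719706088 191.911446913508 1.1
```

>>> step_arm:
  rows:
    - {"tx": 0.035,"ty": 0.035}
    - {"tx": 0.07,"ty": 0.07}
    - {"tx": 0.1,"ty": 0.105,"rz": 5}
    - {"tx": 0.135,"ty": 0.14,"rz": 10}
    - {"tx": 0.165,"ty": 0.175,"rz": 15}

```text
invalid input at $.rows[0]: expected keys tx, ty, tz, rx, ry, rz
```

>>> step_arm:
  rows:
    - {"tx": 0.03,"ty": 0.034,"tz": 0.01,"rx": 0,"ry": 0,"rz": 8}
    - {"tx": 0.06,"ty": 0.068,"tz": 0.02,"rx": 0,"ry": 0,"rz": 16}
    - {"tx": 0.09,"ty": 0.102,"tz": 0.03,"rx": 0,"ry": 0,"rz": 24}
    - {"tx": 0.12,"ty": 0.136,"tz": 0.03,"rx": 0,"ry": 0,"rz": 32}
    - {"tx": 0.15,"ty": 0.17,"tz": 0.03,"rx": 0,"ry": 0,"rz": 40}

```text
clock: 1.65
ee_pos: [0.3122, -0.4843, 0.2533]
tcp_rot: [0.322, 0.63, 0.321, -0.63]
ft_force: [0.9, -0.6, -1.1]
gripper_width: 0.0871
```

>>> step_arm:
  rows:
    - {"tx": 0.03,"ty": 0.034,"tz": 0,"rx": 0,"ry": 0,"rz": 8}
    - {"tx": 0.06,"ty": 0.068,"tz": 0,"rx": 0,"ry": 0,"rz": 16}
    - {"tx": 0.09,"ty": 0.102,"tz": 0,"rx": 0,"ry": 0,"rz": 24}
    - {"tx": 0.12,"ty": 0.136,"tz": 0,"rx": 0,"ry": 0,"rz": 32}
    - {"tx": 0.15,"ty": 0.17,"tz": 0,"rx": 0,"ry": 0,"rz": 40}

```text
clock: 2.15
ee_pos: [0.4631, -0.3129, 0.2537]
tcp_rot: [0.52, 0.48, 0.518, -0.48]
ft_force: [-0.9, -0.4, 0.0]
gripper_width: 0.0871
```

>>> step_arm:
  rows:
    - {"tx": 0.03,"ty": 0.036,"tz": 0,"rx": 0,"ry": 0,"rz": 6}
    - {"tx": 0.06,"ty": 0.072,"tz": 0,"rx": 0,"ry": 0,"rz": 12}
    - {"tx": 0.084,"ty": 0.101,"tz": 0,"rx": 0,"ry": 0,"rz": 12}
    - {"tx": 0.084,"ty": 0.101,"tz": 0,"rx": 0,"ry": 0,"rz": 12}

```text
clock: 2.55
ee_pos: [0.5505, -0.2051, 0.2542]
tcp_rot: [0.569, 0.423, 0.568, -0.419]
ft_force: [-0.3, 0.3, 0.5]
gripper_width: 0.0873
```

```bash
python3 - <<'E'
from h import *
W=Cam("wrist"); W.save("pics/w1.png"); s=ctrl.sense(); print(s["ee_pos"],quat(s["tcp_rot"]).as_matrix()[:,1].round(3),W.C.round(3))
for t in ["carton","crate"]:
    print(t,[(np.round(o["conf"],2),np.round(o["extent"]).tolist()) for o in ctrl.search_frame("wrist",t)[:3]])
E
```

```text
[ 0.54868543 -0.2086524   0.25385513] [0.957 0.288 0.003] [ 0.528 -0.136  0.416]
carton [(np.float64(0.75), [311.0, 170.0, 64.0, 63.0]), (np.float64(0.71), [114.0, 105.0, 62.0, 51.0])]
crate [(np.float64(0.93), [215.0, 107.0, 57.0, 130.0])]
```

View pics/w1.png

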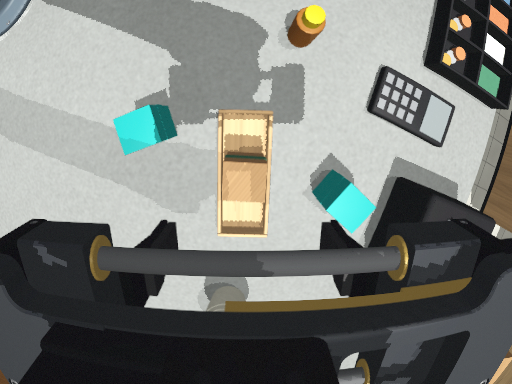

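Wrist view: the crate rim runs from (219,111) to (270,236), with the brown carton's top at about (223–267, 162–203). The turquoise boxes are outside it.

```bash
python3 - <<'E'
from h import *
s=ctrl.sense();W=Cam("wrist")
im=W.im
cv2.imwrite("pics/w1c.png",cv2.cvtColor(cv2.resize(im[100:245,205:285],None,fx=4,fy=4,interpolation=2),cv2.COLOR_RGB2BGR))
r=W.at([(219,111),(271,111),(269,236),(218,236)],.035);print(r.round(4),r.mean(0).round(4))
c=W.at([(223,163),(267,163),(266,202),(222,202)],.09);print(c.round(4),c.mean(0).round(4))
E
```

```text
[[ 0.49   -0.153   0.035 ]
 [ 0.5531 -0.1345  0.035 ]
 [ 0.6015 -0.2976  0.035 ]
 [ 0.5332 -0.3179  0.035 ]] [ 0.5444 -0.2257  0.035 ]
[[ 0.515  -0.2057  0.09  ]
 [ 0.5618 -0.1919  0.09  ]
 [ 0.5742 -0.2355  0.09  ]
 [ 0.5258 -0.2498  0.09  ]] [ 0.5442 -0.2207  0.09  ]
```

View pics/w1c.png

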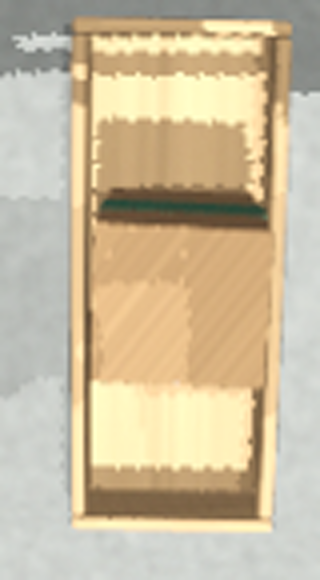

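```bash
python3 - <<'E'
from h import *
W=Cam("wrist"); f=lambda l:[(205+(x-1.5)/4,100+(y-1.5)/4) for x,y in l]
s=ctrl.sense();print(s["clock"],s["ee_pos"],W.C)
r=W.at(f([(72,18),(291,20),(272,530),(71,527)]),.035)
c=W.at(f([(95,228),(270,226),(266,387),(92,384)]),.09)
for q in (r,c):
    u=(q[2]+q[3]-q[0]-q[1])/2;v=(q[1]+q[2]-q[0]-q[3])/2
    print(q.mean(0).round(4),"len",np.linalg.norm(u).round(4),np.linalg.norm(v).round(4),"yaw u",np.degrees(np.arctan2(u[1],u[0])).round(1),"v",np.degrees(np.arctan2(v[1],v[0])).round(1))
u=(r[2]+r[3]-r[0]-r[1]);u/=np.linalg.norm(u);print("carton along u",(c.mean(0)-r.mean(0))@u)
E
```

```text
2.8 [ 0.54622584 -0.21367266  0.2535326 ] [ 0.52544203 -0.14324177  0.41470135]
[ 0.5477 -0.2176  0.035 ] len 0.1723 0.0695 yaw u -74.7 v 15.7
[ 0.5475 -0.2127  0.09  ] len 0.0456 0.049 yaw u -74.8 v 16.2
carton along u -0.004736059602664561
```

>>> step_arm:
  rows:
    - {"tx": 0.001,"ty": 0.001,"tz": -0.045,"rx": 0,"ry": 0,"rz": -1}
    - {"tx": 0.001,"ty": 0.001,"tz": -0.09,"rx": 0,"ry": 0,"rz": -1}
    - {"tx": 0.001,"ty": 0.001,"tz": -0.135,"rx": 0,"ry": 0,"rz": -1}
    - {"tx": 0.001,"ty": 0.001,"tz": -0.18,"rx": 0,"ry": 0,"rz": -1}
    - {"tx": 0.001,"ty": 0.001,"tz": -0.206,"rx": 0,"ry": 0,"rz": -1}

```text
clock: 3.3
ee_pos: [0.5442, -0.2142, 0.0441]
tcp_rot: [0.561, 0.429, 0.562, -0.431]
ft_force: [-0.7, 0.1, -0.1]
gripper_width: 0.0868
```

>>> step_arm:
  rows:
    - {"tx": 0,"ty": 0,"tz": 0,"rx": 0,"ry": 0,"rz": 0}
    - {"tx": 0,"ty": 0,"tz": 0,"rx": 0,"ry": 0,"rz": 0}
    - {"tx": 0,"ty": 0,"tz": 0,"rx": 0,"ry": 0,"rz": 0}
    - {"tx": 0,"ty": 0,"tz": 0,"rx": 0,"ry": 0,"rz": 0}
    - {"tx": 0,"ty": 0,"tz": 0,"rx": 0,"ry": 0,"rz": 0}
  jaw: -0.2
  newtons: 10

```text
clock: 3.8
ee_pos: [0.5454, -0.2145, 0.0458]
tcp_rot: [0.562, 0.429, 0.561, -0.431]
ft_force: [0.8, -0.1, 0.9]
gripper_width: 0.0548
```

>>> step_arm:
  rows:
    - {"tx": 0,"ty": 0,"tz": 0,"rx": 0,"ry": 0,"rz": 0}
    - {"tx": 0,"ty": 0,"tz": 0,"rx": 0,"ry": 0,"rz": 0}
    - {"tx": 0,"ty": 0,"tz": 0.002,"rx": 0,"ry": 0,"rz": 0}
    - {"tx": 0,"ty": 0,"tz": 0.002,"rx": 0,"ry": 0,"rz": 0}

```text
clock: 4.2
ee_pos: [0.5453, -0.2145, 0.0478]
tcp_rot: [0.562, 0.429, 0.561, -0.431]
ft_force: [-0.2, -0.1, -1.2]
gripper_width: 0.0501
```

>>> step_arm:
  rows:
    - {"tx": -0.003,"ty": 0.012,"tz": 0,"rx": 0,"ry": 0,"rz": 0}
    - {"tx": -0.006,"ty": 0.024,"tz": 0,"rx": 0,"ry": 0,"rz": 0}
    - {"tx": -0.01,"ty": 0.036,"tz": 0,"rx": 0,"ry": 0,"rz": 0}
    - {"tx": -0.0125,"ty": 0.046,"tz": 0,"rx": 0,"ry": 0,"rz": 0}
    - {"tx": -0.014,"ty": 0.0515,"tz": 0,"rx": 0,"ry": 0,"rz": 0}

```text
clock: 4.7
ee_pos: [0.5312, -0.162, 0.0481]
tcp_rot: [0.563, 0.428, 0.561, -0.43]
ft_force: [0.7, -5.6, -0.6]
gripper_width: 0.0499
```

>>> step_arm:
  rows:
    - {"tx": 0,"ty": 0,"tz": -0.001,"rx": 0,"ry": 0,"rz": 0}
    - {"tx": 0,"ty": 0,"tz": -0.002,"rx": 0,"ry": 0,"rz": 0}
    - {"tx": 0,"ty": 0,"tz": -0.002,"rx": 0,"ry": 0,"rz": 0}

```text
clock: 5.0
ee_pos: [0.5315, -0.1621, 0.0463]
tcp_rot: [0.562, 0.429, 0.561, -0.43]
ft_force: [-0.4, -0.4, 2.2]
gripper_width: 0.0498
```

>>> step_arm:
  rows:
    - {"tx": 0,"ty": 0,"tz": 0,"rx": 0,"ry": 0,"rz": 0}
    - {"tx": 0,"ty": 0,"tz": 0,"rx": 0,"ry": 0,"rz": 0}
    - {"tx": 0,"ty": 0,"tz": 0,"rx": 0,"ry": 0,"rz": 0}
    - {"tx": 0,"ty": 0,"tz": 0.04,"rx": 0,"ry": 0,"rz": 0}
    - {"tx": 0,"ty": 0,"tz": 0.085,"rx": 0,"ry": 0,"rz": 0}
  jaw: 1

```text
clock: 5.5
ee_pos: [0.53, -0.1617, 0.1306]
tcp_rot: [0.561, 0.428, 0.563, -0.431]
ft_force: [0.8, 1.1, 0.3]
gripper_width: 0.0814
```

>>> step_arm:
  rows:
    - {"tx": -0.005,"ty": 0.02,"tz": 0.04,"rx": 0,"ry": 0,"rz": 0}
    - {"tx": -0.012,"ty": 0.05,"tz": 0.075,"rx": 0,"ry": 0,"rz": 0}
    - {"tx": -0.02,"ty": 0.085,"tz": 0.11,"rx": 0,"ry": 0,"rz": 0}
    - {"tx": -0.025,"ty": 0.13,"tz": 0.12,"rx": 0,"ry": 0,"rz": 0}
    - {"tx": -0.03,"ty": 0.175,"tz": 0.12,"rx": 0,"ry": 0,"rz": 0}

```text
clock: 6.0
ee_pos: [0.5008, 0.0148, 0.253]
tcp_rot: [0.562, 0.43, 0.561, -0.43]
ft_force: [1.7, 0.2, -0.1]
gripper_width: 0.0872
```

>>> step_arm:
  rows:
    - {"tx": -0.005,"ty": 0.04,"tz": 0,"rx": 0,"ry": 0,"rz": 0}
    - {"tx": -0.01,"ty": 0.055,"tz": 0,"rx": 0,"ry": 0,"rz": 0}
    - {"tx": -0.01,"ty": 0.055,"tz": 0,"rx": 0,"ry": 0,"rz": 0}
    - {"tx": -0.01,"ty": 0.055,"tz": 0,"rx": 0,"ry": 0,"rz": 0}

```text
clock: 6.4
ee_pos: [0.491, 0.0688, 0.2529]
tcp_rot: [0.562, 0.429, 0.561, -0.431]
ft_force: [0.0, -0.6, -1.2]
gripper_width: 0.0872
```

```bash
python3 - <<'E'
from h import *
W=Cam("wrist"); W.save("pics/w2.png"); s=ctrl.sense(); print(s["clock"],s["ee_pos"],W.C.round(4))
for t in ["canister","tin","sugar_jar","tally","reset_arm"]:
    print(t,[(np.round(o["conf"],2),np.round(o["extent"]).tolist()) for o in ctrl.search_frame("wrist",t)[:2]])
E
```

```text
6.45 [0.49115079 0.06803814 0.25273596] [0.4716 0.1395 0.414 ]
canister [(np.float64(0.63), [233.0, 117.0, 55.0, 50.0]), (np.float64(0.35), [286.0, 25.0, 58.0, 58.0])]
tin [(np.float64(0.89), [200.0, 1.0, 63.0, 68.0])]
sugar_jar [(np.float64(0.57), [336.0, 98.0, 53.0, 41.0])]
tally [(np.float64(0.8), [261.0, 25.0, 82.0, 85.0])]
reset_arm [(np.float64(0.94), [285.0, 28.0, 57.0, 58.0])]
```

View pics/w2.png

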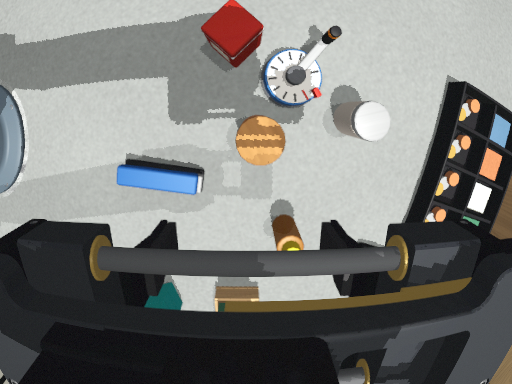

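Wrist view 2: canister lid at (261,141), tin top corners about (233,2),(262,28),(235,53),(203,32), hub (296,75), pin top (335,33), stop (316,93), jar lid (370,120).

```bash
python3 - <<'E'
from h import *
W=Cam("wrist");print(ctrl.sense()["ee_pos"])
hsv=cv2.cvtColor(W.im,cv2.COLOR_RGB2HSV)
for n,o in [("can",ctrl.silhouettes("wrist","canister")),("tin",ctrl.silhouettes("wrist","tin"))]:
    m=o[0]["region"]; y,x=np.nonzero(m); print(n,x.min(),x.max(),y.min(),y.max())
    if n=="can":
        (a,b),r=cv2.minEnclosingCircle(np.c_[x,y].astype(np.float32)); print("circle",a,b,r,"->",W.at((a,b),.1))
    else:
        print("minrect px",cv2.minAreaRect(np.c_[x,y].astype(np.float32)))
print("can click",W.at((261,141),.1), "L/R",W.at([(236,141),(286,141),(261,116),(261,166)],.1).round(4).tolist())
t=W.at([(233,2),(262,29),(235,54),(203,32)],.095);print("tin",t.round(4).tolist(),t.mean(0).round(4))
for i in range(4):
    e=t[(i+1)%4]-t[i];print(np.linalg.norm(e).round(4),np.degrees(np.arctan2(e[1],e[0])).round(1))
print("hub",W.at((296.5,74),.061),"pin",W.at((335,32),.097),"stop",W.at((316.5,92),.055),"jar",W.at((370,120),.09))
cv2.imwrite("pics/w2c.png",cv2.cvtColor(cv2.resize(W.im[0:170,190:350],None,fx=3.5,fy=3.5,interpolation=2),cv2.COLOR_RGB2BGR))
E
```

```text
[0.49104752 0.06885449 0.25291121]
can 235 284 115 165
circle 260.38812255859375 139.68479919433594 25.76682472229004 -> [[0.49188103 0.11291698 0.1       ]]
tin 201 262 0 65
minrect px ((233.00003051757812, 32.00000762939453), (53.740108489990234, 49.497474670410156), 45.0)
can click [[0.49287907 0.11173537 0.1       ]] L/R [[0.4674, 0.1049, 0.1], [0.5185, 0.1189, 0.1], [0.4858, 0.1373, 0.1], [0.5001, 0.0857, 0.1]]
tin [[0.4239, 0.2531, 0.095], [0.4622, 0.23, 0.095], [0.442, 0.1951, 0.095], [0.402, 0.2115, 0.095]] [0.4325 0.2224 0.095 ]
0.0447 -31.1
0.0403 -120.1
0.0432 157.8
0.047 62.3
hub [[0.51451721 0.19742082 0.061     ]] pin [[0.53853259 0.25148788 0.097     ]] stop [[0.54461111 0.1845172  0.055     ]] jar [[0.60711275 0.1700264  0.09      ]]
```

View pics/w2c.png

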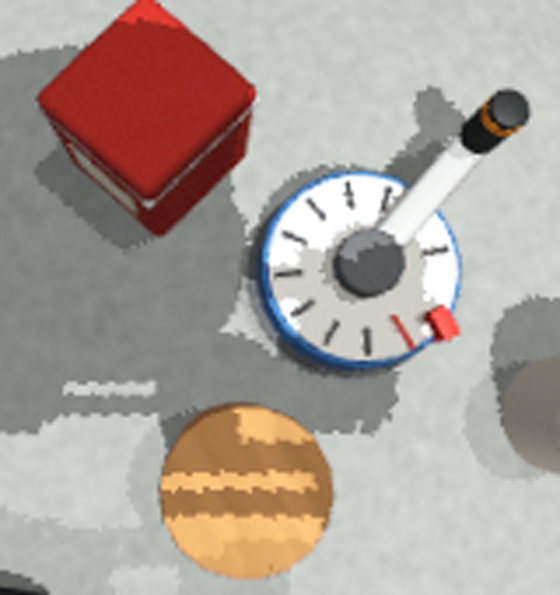

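>>> step_arm:
  rows:
    - {"tx": 0.001,"ty": 0.0435,"tz": -0.01,"rx": 0,"ry": 0,"rz": 0}
    - {"tx": 0.001,"ty": 0.0435,"tz": -0.055,"rx": 0,"ry": 0,"rz": 0}
    - {"tx": 0.001,"ty": 0.0435,"tz": -0.1,"rx": 0,"ry": 0,"rz": 0}
    - {"tx": 0.001,"ty": 0.0435,"tz": -0.145,"rx": 0,"ry": 0,"rz": 0}
    - {"tx": 0.001,"ty": 0.0435,"tz": -0.19,"rx": 0,"ry": 0,"rz": 0}

```text
clock: 7.35
ee_pos: [0.4922, 0.1127, 0.0615]
tcp_rot: [0.562, 0.43, 0.56, -0.43]
ft_force: [1.1, -0.7, 1.6]
gripper_width: 0.0871
```

```bash
python3 - <<'E'
from h import *
s=ctrl.sense();print(s["clock"],s["ee_pos"])
E
```

```text
7.35 [0.49218517 0.11269706 0.06147904]
```

>>> step_arm:
  rows:
    - {"tx": 0,"ty": 0,"tz": -0.009,"rx": 0,"ry": 0,"rz": 0}
    - {"tx": 0,"ty": 0,"tz": -0.009,"rx": 0,"ry": 0,"rz": 0}
    - {"tx": 0,"ty": 0,"tz": -0.009,"rx": 0,"ry": 0,"rz": 0}
    - {"tx": 0,"ty": 0,"tz": -0.009,"rx": 0,"ry": 0,"rz": 0}
    - {"tx": 0,"ty": 0,"tz": -0.009,"rx": 0,"ry": 0,"rz": 0}
  jaw: -0.2
  newtons: 20

```text
clock: 7.85
ee_pos: [0.4933, 0.1129, 0.0543]
tcp_rot: [0.563, 0.431, 0.559, -0.43]
ft_force: [-3.4, -0.5, 1.7]
gripper_width: 0.0547
```

>>> step_arm:
  rows:
    - {"tx": 0,"ty": 0,"tz": 0,"rx": 0,"ry": 0,"rz": 0}
    - {"tx": 0,"ty": 0,"tz": 0,"rx": 0,"ry": 0,"rz": 0}
    - {"tx": 0,"ty": 0,"tz": 0.02,"rx": 0,"ry": 0,"rz": 0}
    - {"tx": 0,"ty": 0,"tz": 0.05,"rx": 0,"ry": 0,"rz": 0}
    - {"tx": 0,"ty": 0,"tz": 0.08,"rx": 0,"ry": 0,"rz": 0}

```text
clock: 8.35
ee_pos: [0.4927, 0.1127, 0.1349]
tcp_rot: [0.562, 0.431, 0.56, -0.43]
ft_force: [0.6, -0.4, -2.0]
gripper_width: 0.0536
```

>>> step_arm:
  rows:
    - {"tx": 0.003,"ty": -0.02,"tz": 0.04,"rx": 0,"ry": 0,"rz": 0}
    - {"tx": 0.01,"ty": -0.06,"tz": 0.055,"rx": 0,"ry": 0,"rz": 0}
    - {"tx": 0.017,"ty": -0.1,"tz": 0.055,"rx": 0,"ry": 0,"rz": 0}
    - {"tx": 0.024,"ty": -0.14,"tz": 0.055,"rx": 0,"ry": 0,"rz": 0}
    - {"tx": 0.031,"ty": -0.18,"tz": 0.055,"rx": 0,"ry": 0,"rz": 0}

```text
clock: 8.85
ee_pos: [0.5236, -0.069, 0.1903]
tcp_rot: [0.563, 0.431, 0.56, -0.43]
ft_force: [1.4, 0.6, -1.8]
gripper_width: 0.0535
```

>>> step_arm:
  rows:
    - {"tx": 0.007,"ty": -0.04,"tz": 0,"rx": 0,"ry": 0,"rz": 0}
    - {"tx": 0.014,"ty": -0.08,"tz": 0,"rx": 0,"ry": 0,"rz": 0}
    - {"tx": 0.02,"ty": -0.12,"tz": 0,"rx": 0,"ry": 0,"rz": 0}
    - {"tx": 0.0225,"ty": -0.144,"tz": 0,"rx": 0,"ry": 0,"rz": 0}
    - {"tx": 0.0225,"ty": -0.144,"tz": 0,"rx": 0,"ry": 0,"rz": 0}

```text
clock: 9.35
ee_pos: [0.5453, -0.2185, 0.1895]
tcp_rot: [0.561, 0.432, 0.558, -0.433]
ft_force: [-0.1, -0.6, -1.5]
gripper_width: 0.0535
```

```bash
python3 - <<'E'
from h import *
s=ctrl.sense();print(s["clock"],s["ee_pos"],quat(s["tcp_rot"]).as_matrix().round(3)[:,:2].T)
d=np.array([.5464,-.2128])-s["ee_pos"][:2];print(d)
W=Cam("wrist");W.save("pics/w3.png")
E
```

```text
9.35 [ 0.54532235 -0.21850111  0.18945898] [[ 0.003 -0.004 -1.   ]
 [ 0.968  0.252  0.002]]
[0.00107765 0.00570111]
```

View pics/w3.png

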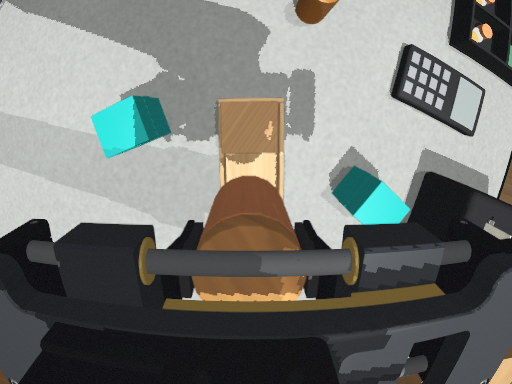

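>>> step_arm:
  rows:
    - {"tx": 0.001,"ty": 0.0055,"tz": -0.02,"rx": 0,"ry": 0,"rz": 0}
    - {"tx": 0.001,"ty": 0.0055,"tz": -0.05,"rx": 0,"ry": 0,"rz": 0}
    - {"tx": 0.001,"ty": 0.0055,"tz": -0.08,"rx": 0,"ry": 0,"rz": 0}
    - {"tx": 0.001,"ty": 0.0055,"tz": -0.08,"rx": 0,"ry": 0,"rz": 0}
    - {"tx": 0.001,"ty": 0.0055,"tz": -0.08,"rx": 0,"ry": 0,"rz": 0}

```text
clock: 9.9
ee_pos: [0.5465, -0.2084, 0.11]
tcp_rot: [0.561, 0.431, 0.56, -0.431]
ft_force: [-0.0, -0.6, -1.3]
gripper_width: 0.054
```

```bash
python3 - <<'E'
from h import *
s=ctrl.sense();print(s["clock"],s["ee_pos"],quat(s["tcp_rot"]).as_matrix().round(3)[:,:2].T)
d=np.array([.5464,-.2128])-s["ee_pos"][:2];print(d)
E
```

```text
9.9 [ 0.54645983 -0.20841592  0.10996542] [[ 0.002 -0.001 -1.   ]
 [ 0.966  0.257  0.002]]
[-5.98343847e-05 -4.38408195e-03]
```

>>> step_arm:
  rows:
    - {"tx": 0,"ty": -0.0045,"tz": 0,"rx": 0,"ry": 0,"rz": 0}
    - {"tx": 0,"ty": -0.0045,"tz": -0.01,"rx": 0,"ry": 0,"rz": 0}
    - {"tx": 0,"ty": -0.0045,"tz": -0.025,"rx": 0,"ry": 0,"rz": 0}
    - {"tx": 0,"ty": -0.0045,"tz": -0.04,"rx": 0,"ry": 0,"rz": 0}
    - {"tx": 0,"ty": -0.0045,"tz": -0.045,"rx": 0,"ry": 0,"rz": 0}

```text
clock: 10.4
ee_pos: [0.5449, -0.2125, 0.0625]
tcp_rot: [0.56, 0.431, 0.561, -0.431]
ft_force: [-0.3, -0.5, -1.4]
gripper_width: 0.0537
```

>>> step_arm:
  rows:
    - {"tx": 0,"ty": 0,"tz": -0.003,"rx": 0,"ry": 0,"rz": 0}
    - {"tx": 0,"ty": 0,"tz": -0.005,"rx": 0,"ry": 0,"rz": 0}
    - {"tx": 0,"ty": 0,"tz": -0.006,"rx": 0,"ry": 0,"rz": 0}
    - {"tx": 0,"ty": 0,"tz": -0.006,"rx": 0,"ry": 0,"rz": 0}

```text
clock: 10.8
ee_pos: [0.5445, -0.2125, 0.0587]
tcp_rot: [0.56, 0.43, 0.561, -0.432]
ft_force: [-6.0, 0.2, 16.2]
gripper_width: 0.0533
```

>>> step_arm:
  rows:
    - {"tx": 0,"ty": 0,"tz": 0,"rx": 0,"ry": 0,"rz": 0}
    - {"tx": 0,"ty": 0,"tz": 0,"rx": 0,"ry": 0,"rz": 0}
    - {"tx": 0,"ty": 0,"tz": 0,"rx": 0,"ry": 0,"rz": 0}
    - {"tx": 0,"ty": 0,"tz": 0.02,"rx": 0,"ry": 0,"rz": 0}
    - {"tx": 0,"ty": 0,"tz": 0.06,"rx": 0,"ry": 0,"rz": 0}
  jaw: 1

```text
clock: 11.3
ee_pos: [0.5421, -0.212, 0.1162]
tcp_rot: [0.557, 0.429, 0.564, -0.432]
ft_force: [0.8, -0.5, 0.8]
gripper_width: 0.0835
```

```bash
python3 - <<'E'
from h import *
W=Cam.__new__(Cam);d=ctrl.snapshot("wrist");W.name="wrist";W.K=np.array([d["fx"],d["fy"],d["cx"],d["cy"]])
M=np.array(d["mount"]);R=quat(np.array([.562,.429,.561,-.431])/np.linalg.norm([.562,.429,.561,-.431])).as_matrix()
W.Rwc=R@M[:3,:3];W.C=R@M[:3,3]+np.array([.49105,.06885,.2529])
f=lambda l:[(190+(x-1.25)/3.5,(y-1.25)/3.5) for x,y in l]
t=W.at(f([(146,-2),(255,95),(152,200),(40,98)]),.095);print(t.round(4).tolist(),t.mean(0).round(4))
for i in range(4):
    e=t[(i+1)%4]-t[i];print(np.linalg.norm(e).round(4),np.degrees(np.arctan2(e[1],e[0])).round(1))
h=W.at(f([(370,262)]),.061)[0];z=W.at(f([(402,332)]),.042)[0];p=W.at(f([(510,108)]),.097)[0]
print("hub",h,"zero",np.degrees(np.arctan2(*(z-h)[[1,0]])),"pin",p,np.hypot(*(p-h)[:2]),np.degrees(np.arctan2(*(p-h)[[1,0]])))
s=ctrl.sense();print(s["clock"],s["ee_pos"],s["gripper_width"],np.degrees(np.arctan2(*quat(s["tcp_rot"]).as_matrix()[[1,0],1])))
E
```

```text
[[0.4206, 0.256, 0.095], [0.4614, 0.2326, 0.095], [0.4403, 0.1916, 0.095], [0.398, 0.2158, 0.095]] [0.4301 0.224  0.095 ]
0.0471 -29.9
0.0461 -117.3
0.0487 150.2
0.0461 60.7
hub [0.51280121 0.19645473 0.061     ] zero -41.91227513816367 pin [0.53782398 0.25342772 0.097     ] 0.062225886814143094 66.28872854648242
11.35 [ 0.5475923  -0.21285619  0.12464232] 0.08491217823532277 14.905096720986261
```

>>> step_arm:
  rows:
    - {"tx": -0.005,"ty": 0.02,"tz": 0.04,"rx": 0,"ry": 0,"rz": 5}
    - {"tx": -0.016,"ty": 0.06,"tz": 0.065,"rx": 0,"ry": 0,"rz": 10}
    - {"tx": -0.027,"ty": 0.1,"tz": 0.075,"rx": 0,"ry": 0,"rz": 15}
    - {"tx": -0.038,"ty": 0.14,"tz": 0.075,"rx": 0,"ry": 0,"rz": 20}
    - {"tx": -0.049,"ty": 0.18,"tz": 0.075,"rx": 0,"ry": 0,"rz": 25}

```text
clock: 11.85
ee_pos: [0.4984, -0.0314, 0.2001]
tcp_rot: [0.643, 0.299, 0.639, -0.298]
ft_force: [1.1, 0.3, 0.5]
gripper_width: 0.0873
```

>>> step_arm:
  rows:
    - {"tx": -0.011,"ty": 0.045,"tz": 0,"rx": 0,"ry": 0,"rz": 5}
    - {"tx": -0.022,"ty": 0.09,"tz": 0,"rx": 0,"ry": 0,"rz": 10}
    - {"tx": -0.033,"ty": 0.135,"tz": 0,"rx": 0,"ry": 0,"rz": 15}
    - {"tx": -0.044,"ty": 0.18,"tz": 0,"rx": 0,"ry": 0,"rz": 20}
    - {"tx": -0.055,"ty": 0.21,"tz": 0,"rx": 0,"ry": 0,"rz": 20}

```text
clock: 12.35
ee_pos: [0.4426, 0.182, 0.2004]
tcp_rot: [0.686, 0.183, 0.681, -0.179]
ft_force: [0.4, 0.6, 1.2]
gripper_width: 0.0873
```

>>> step_arm:
  rows:
    - {"tx": -0.006,"ty": 0.02,"tz": -0.02,"rx": 0,"ry": 0,"rz": 0}
    - {"tx": -0.006,"ty": 0.03,"tz": -0.04,"rx": 0,"ry": 0,"rz": 0}
    - {"tx": -0.006,"ty": 0.03,"tz": -0.04,"rx": 0,"ry": 0,"rz": 0}
    - {"tx": -0.006,"ty": 0.03,"tz": -0.04,"rx": 0,"ry": 0,"rz": 0}

```text
clock: 12.75
ee_pos: [0.4367, 0.2118, 0.1604]
tcp_rot: [0.686, 0.182, 0.682, -0.179]
ft_force: [-1.0, 0.2, 0.3]
gripper_width: 0.0869
```

```bash
python3 - <<'E'
from h import *
s=ctrl.sense();a=np.degrees(np.arctan2(*quat(s["tcp_rot"]).as_matrix()[[1,0],1]));print(s["clock"],s["ee_pos"],a,"need",np.array([.430,.2235,.05])-s["ee_pos"],61-a)
E
```

```text
12.75 [0.43665538 0.21179541 0.16036838] 60.356581141352216 need [-0.00665538  0.01170459 -0.11036838] 0.6434188586477845
```

>>> step_arm:
  rows:
    - {"tx": -0.0065,"ty": 0.0115,"tz": -0.01,"rx": 0,"ry": 0,"rz": 0.6}
    - {"tx": -0.0065,"ty": 0.0115,"tz": -0.045,"rx": 0,"ry": 0,"rz": 0.6}
    - {"tx": -0.0065,"ty": 0.0115,"tz": -0.08,"rx": 0,"ry": 0,"rz": 0.6}
    - {"tx": -0.0065,"ty": 0.0115,"tz": -0.108,"rx": 0,"ry": 0,"rz": 0.6}
    - {"tx": -0.0065,"ty": 0.0115,"tz": -0.108,"rx": 0,"ry": 0,"rz": 0.6}

```text
clock: 13.25
ee_pos: [0.4293, 0.2209, 0.0504]
tcp_rot: [0.685, 0.178, 0.684, -0.178]
ft_force: [-0.2, -0.6, -0.3]
gripper_width: 0.0872
```

>>> step_arm:
  rows:
    - {"tx": 0,"ty": 0,"tz": 0,"rx": 0,"ry": 0,"rz": 0}
    - {"tx": 0,"ty": 0,"tz": 0,"rx": 0,"ry": 0,"rz": 0}
    - {"tx": 0,"ty": 0,"tz": 0,"rx": 0,"ry": 0,"rz": 0}
    - {"tx": 0,"ty": 0,"tz": 0,"rx": 0,"ry": 0,"rz": 0}
    - {"tx": 0,"ty": 0,"tz": 0,"rx": 0,"ry": 0,"rz": 0}
  jaw: -0.2
  newtons: 20

```text
clock: 13.75
ee_pos: [0.4302, 0.2217, 0.0513]
tcp_rot: [0.686, 0.179, 0.683, -0.177]
ft_force: [1.0, 1.4, 1.0]
gripper_width: 0.055
```

>>> step_arm:
  rows:
    - {"tx": 0,"ty": 0,"tz": 0,"rx": 0,"ry": 0,"rz": 0}
    - {"tx": 0,"ty": 0,"tz": 0,"rx": 0,"ry": 0,"rz": 0}
    - {"tx": 0,"ty": 0,"tz": 0,"rx": 0,"ry": 0,"rz": 0}

```text
clock: 14.05
ee_pos: [0.4304, 0.2219, 0.0516]
tcp_rot: [0.686, 0.179, 0.683, -0.177]
ft_force: [0.3, 0.6, 3.2]
gripper_width: 0.0501
```

>>> step_arm:
  rows:
    - {"tx": 0,"ty": 0,"tz": 0.02,"rx": 0,"ry": 0,"rz": 0}
    - {"tx": 0,"ty": 0,"tz": 0.05,"rx": 0,"ry": 0,"rz": 0}
    - {"tx": 0,"ty": 0,"tz": 0.09,"rx": 0,"ry": 0,"rz": 0}
    - {"tx": 0,"ty": 0,"tz": 0.13,"rx": 0,"ry": 0,"rz": 0}

```text
clock: 14.45
ee_pos: [0.4291, 0.221, 0.1818]
tcp_rot: [0.685, 0.178, 0.684, -0.178]
ft_force: [0.9, 0.3, -3.0]
gripper_width: 0.05
```

```bash
python3 - <<'E'
from h import *
s=ctrl.sense();a=np.degrees(np.arctan2(*quat(s["tcp_rot"]).as_matrix()[[1,0],1]));print(s["clock"],s["ee_pos"],a)
T=Cam("top");T.save("pics/t1.png")
for t in ["tin","canister","carton"]: print(t,[(np.round(o["conf"],2),np.round(o["extent"]).tolist()) for o in ctrl.search_frame("top",t)[:3]])
E
```

```text
14.45 [0.42908914 0.22100071 0.18184218] 60.87021796116049
tin [(np.float64(0.45), [177.0, 201.0, 17.0, 8.0])]
canister [(np.float64(0.59), [309.0, 194.0, 15.0, 20.0])]
carton [(np.float64(0.69), [296.0, 233.0, 22.0, 20.0]), (np.float64(0.62), [302.0, 154.0, 14.0, 22.0]), (np.float64(0.59), [289.0, 198.0, 23.0, 19.0])]
```

>>> step_arm:
  rows:
    - {"tx": 0.008,"ty": -0.03,"tz": 0.01,"rx": 0,"ry": 0,"rz": -4}
    - {"tx": 0.02,"ty": -0.072,"tz": 0.01,"rx": 0,"ry": 0,"rz": -8}
    - {"tx": 0.031,"ty": -0.114,"tz": 0.01,"rx": 0,"ry": 0,"rz": -12}
    - {"tx": 0.042,"ty": -0.156,"tz": 0.01,"rx": 0,"ry": 0,"rz": -16}
    - {"tx": 0.053,"ty": -0.198,"tz": 0.01,"rx": 0,"ry": 0,"rz": -20}

```text
clock: 15.15
ee_pos: [0.4814, 0.0208, 0.1891]
tcp_rot: [0.643, 0.295, 0.642, -0.296]
ft_force: [0.3, 0.7, -2.2]
gripper_width: 0.0502
```

>>> step_arm:
  rows:
    - {"tx": 0.011,"ty": -0.042,"tz": 0,"rx": 0,"ry": 0,"rz": -5}
    - {"tx": 0.022,"ty": -0.084,"tz": 0,"rx": 0,"ry": 0,"rz": -10}
    - {"tx": 0.033,"ty": -0.126,"tz": 0,"rx": 0,"ry": 0,"rz": -15}
    - {"tx": 0.044,"ty": -0.168,"tz": 0,"rx": 0,"ry": 0,"rz": -20}
    - {"tx": 0.055,"ty": -0.21,"tz": 0,"rx": 0,"ry": 0,"rz": -25}

```text
clock: 15.65
ee_pos: [0.5347, -0.1908, 0.1862]
tcp_rot: [0.561, 0.427, 0.564, -0.43]
ft_force: [1.2, 0.4, -1.3]
gripper_width: 0.0499
```

>>> step_arm:
  rows:
    - {"tx": 0.011,"ty": -0.035,"tz": 0,"rx": 0,"ry": 0,"rz": 0}
    - {"tx": 0.02,"ty": -0.07,"tz": 0,"rx": 0,"ry": 0,"rz": 0}
    - {"tx": 0.023,"ty": -0.08,"tz": 0,"rx": 0,"ry": 0,"rz": 0}
    - {"tx": 0.023,"ty": -0.08,"tz": 0,"rx": 0,"ry": 0,"rz": 0}
    - {"tx": 0.023,"ty": -0.08,"tz": 0,"rx": 0,"ry": 0,"rz": 0}

```text
clock: 16.15
ee_pos: [0.5567, -0.2688, 0.1844]
tcp_rot: [0.56, 0.426, 0.566, -0.429]
ft_force: [0.2, 1.0, -2.6]
gripper_width: 0.0498
```

```bash
python3 - <<'E'
from h import *
s=ctrl.sense();a=np.degrees(np.arctan2(*quat(s["tcp_rot"]).as_matrix()[[1,0],1]));print(s["clock"],s["ee_pos"],a,"need",np.array([.5617,-.2687,.0565])-s["ee_pos"],15.3-a)
W=Cam("wrist")
u=np.array([.264,-.9645]);c=np.array([.5477,-.2176])
m=ctrl.silhouettes("wrist","canister");print([(o["conf"],o["extent"]) for o in m])
# predicted outlines
v=np.array([.9645,.264]);im=cv2.cvtColor(W.im,cv2.COLOR_RGB2BGR)
def q(P,col): cv2.polylines(im,[W.proj(P).round().astype(np.int32)],True,col,1)
def rect(cu,hu,hv,z):return np.array([np.r_[c+u*(cu+a*hu)+v*b*hv,z] for a,b in[(1,1),(1,-1),(-1,-1),(-1,1)]])
q(rect(0,.087,.035,.035),(255,0,0)); q(rect(-.059,.023,.025,.09),(0,255,0))
k=np.linspace(0,6.28,40); q(np.c_[c+u*-.0055+.027*np.c_[np.cos(k),np.sin(k)],0*k+.105],(255,255,0))
cv2.imwrite("pics/w4.png",cv2.resize(im[60:300,150:400],None,fx=2.4,fy=2.4,interpolation=2))
E
```

```text
16.15 [ 0.55669371 -0.26877392  0.18439116] 15.544738564726211 need [ 5.00629493e-03  7.39223519e-05 -1.27891161e-01] -0.24473856472621058
[(0.9, [219.7, 101.3, 70.6, 62.0])]
```

View pics/w4.png

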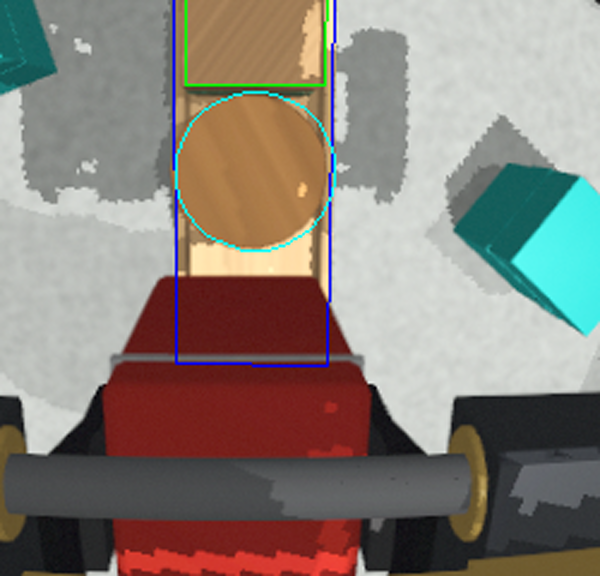

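The wrist overlay shows carton and canister where predicted, to about 1–2 mm, with free floor below for the tin.

>>> step_arm:
  rows:
    - {"tx": 0.005,"ty": 0,"tz": -0.01,"rx": 0,"ry": 0,"rz": 0}
    - {"tx": 0.005,"ty": 0,"tz": -0.04,"rx": 0,"ry": 0,"rz": 0}
    - {"tx": 0.005,"ty": 0,"tz": -0.075,"rx": 0,"ry": 0,"rz": 0}
    - {"tx": 0.005,"ty": 0,"tz": -0.075,"rx": 0,"ry": 0,"rz": 0}
    - {"tx": 0.005,"ty": 0,"tz": -0.075,"rx": 0,"ry": 0,"rz": 0}

```text
clock: 16.75
ee_pos: [0.5624, -0.2673, 0.1104]
tcp_rot: [0.561, 0.426, 0.566, -0.428]
ft_force: [-0.6, 0.2, -1.9]
gripper_width: 0.05
```

```bash
python3 - <<'E'
from h import *
s=ctrl.sense();a=np.degrees(np.arctan2(*quat(s["tcp_rot"]).as_matrix()[[1,0],1]));print(s["clock"],s["ee_pos"],s["ft_force"],a,"need",np.array([.5617,-.2687,.0565])-s["ee_pos"],15.3-a)
E
```

```text
16.75 [ 0.56237054 -0.26731788  0.11036622] [-0.58732337  0.19562444 -1.91205952] 15.701184619812212 need [-0.00067054 -0.00138212 -0.05386622] -0.4011846198122111
```

>>> step_arm:
  rows:
    - {"tx": -0.001,"ty": -0.0015,"tz": -0.01,"rx": 0,"ry": 0,"rz": -0.4}
    - {"tx": -0.001,"ty": -0.0015,"tz": -0.02,"rx": 0,"ry": 0,"rz": -0.4}
    - {"tx": -0.001,"ty": -0.0015,"tz": -0.03,"rx": 0,"ry": 0,"rz": -0.4}
    - {"tx": -0.001,"ty": -0.0015,"tz": -0.04,"rx": 0,"ry": 0,"rz": -0.4}
    - {"tx": -0.001,"ty": -0.0015,"tz": -0.048,"rx": 0,"ry": 0,"rz": -0.4}

```text
clock: 17.25
ee_pos: [0.5611, -0.2688, 0.0613]
tcp_rot: [0.559, 0.428, 0.565, -0.43]
ft_force: [0.5, -0.2, -3.3]
gripper_width: 0.0498
```

>>> step_arm:
  rows:
    - {"tx": 0,"ty": 0,"tz": -0.003,"rx": 0,"ry": 0,"rz": 0}
    - {"tx": 0,"ty": 0,"tz": -0.005,"rx": 0,"ry": 0,"rz": 0}
    - {"tx": 0,"ty": 0,"tz": -0.006,"rx": 0,"ry": 0,"rz": 0}
    - {"tx": 0,"ty": 0,"tz": -0.006,"rx": 0,"ry": 0,"rz": 0}

```text
clock: 17.65
ee_pos: [0.5606, -0.2686, 0.0568]
tcp_rot: [0.559, 0.427, 0.565, -0.431]
ft_force: [-4.3, 1.0, 6.7]
gripper_width: 0.0499
```

>>> step_arm:
  rows:
    - {"tx": 0,"ty": 0,"tz": 0,"rx": 0,"ry": 0,"rz": 0}
    - {"tx": 0,"ty": 0,"tz": 0,"rx": 0,"ry": 0,"rz": 0}
    - {"tx": 0,"ty": 0,"tz": 0,"rx": 0,"ry": 0,"rz": 0}
    - {"tx": 0,"ty": 0,"tz": 0.02,"rx": 0,"ry": 0,"rz": 0}
    - {"tx": 0,"ty": 0,"tz": 0.06,"rx": 0,"ry": 0,"rz": 0}
  jaw: 1

```text
clock: 18.15
ee_pos: [0.5584, -0.268, 0.1143]
tcp_rot: [0.556, 0.427, 0.568, -0.431]
ft_force: [0.7, -0.5, 0.1]
gripper_width: 0.0813
```

>>> step_arm:
  rows:
    - {"tx": 0,"ty": 0,"tz": 0.04,"rx": 0,"ry": 0,"rz": 0}
    - {"tx": 0,"ty": 0,"tz": 0.08,"rx": 0,"ry": 0,"rz": 0}
    - {"tx": 0,"ty": 0,"tz": 0.12,"rx": 0,"ry": 0,"rz": 0}
    - {"tx": 0,"ty": 0,"tz": 0.13,"rx": 0,"ry": 0,"rz": 0}
    - {"tx": 0,"ty": 0,"tz": 0.13,"rx": 0,"ry": 0,"rz": 0}

```text
clock: 18.65
ee_pos: [0.5595, -0.2683, 0.2463]
tcp_rot: [0.558, 0.427, 0.566, -0.431]
ft_force: [-0.5, -0.7, -1.0]
gripper_width: 0.0872
```

```bash
python3 - <<'E'
from h import *
W=Cam("wrist");S=Cam("side");s=ctrl.sense();print(s["clock"],s["ee_pos"],s["qpos"])
u=np.array([.264,-.9645]);c=np.array([.5477,-.2176]);v=np.array([.9645,.264])
def rect(cu,hu,hv,z):return np.array([np.r_[c+u*(cu+a*hu)+v*b*hv,z] for a,b in[(1,1),(1,-1),(-1,-1),(-1,1)]])
k=np.linspace(0,6.28,40); o=[]
for C,(y,x,h,w),f in [(W,(60,170,200,160),3),(S,(130,240,90,110),5)]:
    im=cv2.resize(cv2.cvtColor(C.im,cv2.COLOR_RGB2BGR)[y:y+h,x:x+w],None,fx=f,fy=f,interpolation=2)
    def q(P,col): cv2.polylines(im,[((C.proj(P)-[x,y]+.5)*f).round().astype(np.int32)],True,col,1)
    q(rect(0,.087,.035,.035),(255,0,0)); q(rect(-.059,.023,.025,.09),(0,255,0)); q(rect(.052,.025,.025,.1),(0,255,0))
    q(np.c_[c+u*-.0055+.027*np.c_[np.cos(k),np.sin(k)],0*k+.105],(255,255,0)); o.append(im)
H=600; o=[cv2.resize(i,(int(i.shape[1]*(450/i.shape[0])*.8),360)) for i in o]
cv2.imwrite("pics/w5.png",np.hstack(o)); print(np.hstack(o).shape)
E
```

```text
18.75 [ 0.55757665 -0.26799539  0.24283374] [ 0.81231694  0.4352805  -0.5989081   1.60994104  0.25771464  1.19675182
  0.42419223]
(360, 728, 3)
```

View pics/w5.png

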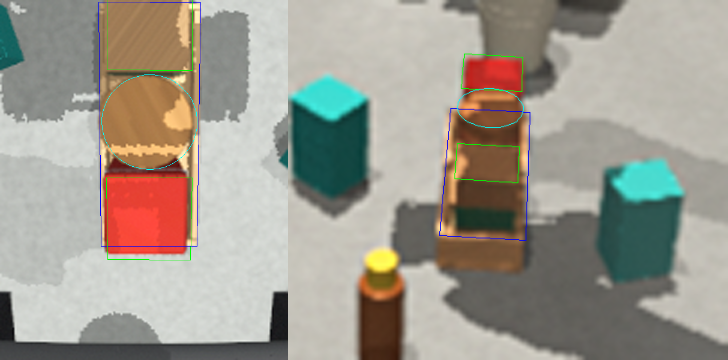

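Both views show carton, canister and tin standing upright in the crate at the predicted outlines; the tin is about 2 mm nearer the canister than drawn. Next is the pin.

>>> step_arm:
  rows:
    - {"tx": -0.002,"ty": 0.04,"tz": 0,"rx": 0,"ry": 0,"rz": -5}
    - {"tx": -0.004,"ty": 0.085,"tz": 0,"rx": 0,"ry": 0,"rz": -10}
    - {"tx": -0.006,"ty": 0.13,"tz": 0,"rx": 0,"ry": 0,"rz": -15}
    - {"tx": -0.008,"ty": 0.175,"tz": 0,"rx": 0,"ry": 0,"rz": -20}
    - {"tx": -0.01,"ty": 0.22,"tz": 0,"rx": 0,"ry": 0,"rz": -25}
  jaw: -0.1

```text
clock: 19.25
ee_pos: [0.5461, -0.0465, 0.2406]
tcp_rot: [-0.447, -0.539, -0.463, 0.543]
ft_force: [0.9, 0.2, -0.5]
gripper_width: 0.0548
```

>>> step_arm:
  rows:
    - {"tx": -0.002,"ty": 0.045,"tz": 0,"rx": 0,"ry": 0,"rz": -6}
    - {"tx": -0.004,"ty": 0.09,"tz": 0,"rx": 0,"ry": 0,"rz": -12}
    - {"tx": -0.006,"ty": 0.135,"tz": 0,"rx": 0,"ry": 0,"rz": -18}
    - {"tx": -0.008,"ty": 0.18,"tz": 0,"rx": 0,"ry": 0,"rz": -25}
    - {"tx": -0.01,"ty": 0.22,"tz": 0,"rx": 0,"ry": 0,"rz": -32}

```text
clock: 19.75
ee_pos: [0.5345, 0.1752, 0.2382]
tcp_rot: [-0.278, -0.645, -0.295, 0.647]
ft_force: [0.1, -0.0, -0.4]
gripper_width: 0.0394
```

>>> step_arm:
  rows:
    - {"tx": 0,"ty": 0.02,"tz": 0,"rx": 0,"ry": 0,"rz": 0}
    - {"tx": 0,"ty": 0.02,"tz": 0,"rx": 0,"ry": 0,"rz": 0}
    - {"tx": 0,"ty": 0.02,"tz": 0,"rx": 0,"ry": 0,"rz": 0}

```text
clock: 20.05
ee_pos: [0.5337, 0.1946, 0.2362]
tcp_rot: [-0.278, -0.644, -0.295, 0.649]
ft_force: [0.5, 0.1, 0.2]
gripper_width: 0.0393
```

```bash
python3 - <<'E'
from h import *
s=ctrl.sense();a=np.degrees(np.arctan2(*quat(s["tcp_rot"]).as_matrix()[[1,0],1]));print(s["clock"],s["ee_pos"],a,s["gripper_width"],s["qpos"])
W=Cam("wrist");W.save("pics/w6.png");T=Cam("top")
print("pin",[(o["conf"],o["extent"]) for o in ctrl.search_frame("wrist","reset_arm")[:2]])
for P in [(.538,.2535,.097),(.5135,.1975,.061),(.538,.2535,.05)]: print(W.proj(np.array(P)))
E
```

```text
20.05 [0.53372696 0.1946103  0.23621104] -42.109110868192126 0.03933157598058913 [ 0.05138702  0.34568169 -0.58921792  1.74424851  0.18361051  1.11787253
 -1.32690456]
pin [(0.69, [211.0, 123.7, 36.2, 68.6]), (0.47, [395.8, 341.2, 14.6, 18.7])]
[[216.03733781 137.61464423]]
[[237.51217653 184.50340932]]
[[221.30930488 134.18814344]]
```

View pics/w6.png

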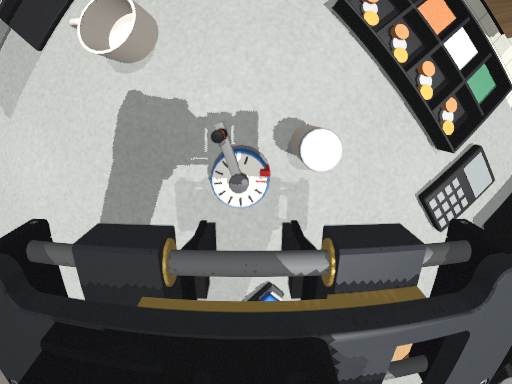

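Wrist view: pin top at (219,136), hub (239,183), stop (265,171), nothing left within the sweep; jar at (320,150) outside it.

```bash
python3 - <<'E'
from h import *
W=Cam("wrist");s=ctrl.sense();print(s["ee_pos"])
g=W.im.max(axis=2)
m=(g<60);y,x=np.nonzero(m[120:155,205:235]);print("dark",x.mean()+205,y.mean()+120,len(x),x.min()+205,x.max()+205,y.min()+120,y.max()+120)
p=W.at((219,136),.097)[0];h=W.at((239,183),.061)[0];st=W.at((265,171),.055)[0];print(p,h,np.hypot(*(p-h)[:2]),st,"stop ang",np.degrees(np.arctan2(*(st-h)[[1,0]])),"pin ang",np.degrees(np.arctan2(*(p-h)[[1,0]])))
j=W.at((320,150),.09)[0];print("jar",j)
z=W.at((258,177),.042)[0]
E
```

```text
[0.53484336 0.19333668 0.23760636]
dark 216.1869918699187 135.8780487804878 123 209 225 129 142
[0.54272949 0.25126639 0.097     ] [0.51721029 0.19621104 0.061     ] 0.06068214004718193 [0.54867795 0.18559387 0.055     ] stop ang -18.644363757942685 pin ang 65.13137984571476
jar [0.61129875 0.16971351 0.09      ]
```

>>> step_arm:
  rows:
    - {"tx": 0.0045,"ty": 0.03,"tz": -0.03,"rx": 0,"ry": 0,"rz": 0}
    - {"tx": 0.0045,"ty": 0.0595,"tz": -0.07,"rx": 0,"ry": 0,"rz": 0}
    - {"tx": 0.0045,"ty": 0.0595,"tz": -0.11,"rx": 0,"ry": 0,"rz": 0}
    - {"tx": 0.0045,"ty": 0.0595,"tz": -0.11,"rx": 0,"ry": 0,"rz": 0}
    - {"tx": 0.0045,"ty": 0.0595,"tz": -0.11,"rx": 0,"ry": 0,"rz": 0}

```text
clock: 20.75
ee_pos: [0.5399, 0.2516, 0.1278]
tcp_rot: [-0.277, -0.645, -0.293, 0.649]
ft_force: [0.3, -0.1, 0.4]
gripper_width: 0.0393
```

```bash
python3 - <<'E'
from h import *
s=ctrl.sense();print(s["clock"],s["ee_pos"],np.array([.5395,.2528,.063])-s["ee_pos"])
E
```

```text
20.75 [0.53989809 0.25155467 0.12781823] [-0.00039809  0.00124533 -0.06481823]
```

>>> step_arm:
  rows:
    - {"tx": 0,"ty": 0.001,"tz": -0.02,"rx": 0,"ry": 0,"rz": 0}
    - {"tx": 0,"ty": 0.001,"tz": -0.04,"rx": 0,"ry": 0,"rz": 0}
    - {"tx": 0,"ty": 0.001,"tz": -0.06,"rx": 0,"ry": 0,"rz": 0}
    - {"tx": 0,"ty": 0.001,"tz": -0.0635,"rx": 0,"ry": 0,"rz": 0}
    - {"tx": 0,"ty": 0.001,"tz": -0.0635,"rx": 0,"ry": 0,"rz": 0}

```text
clock: 21.25
ee_pos: [0.5413, 0.2521, 0.066]
tcp_rot: [-0.277, -0.646, -0.293, 0.648]
ft_force: [0.4, 0.6, 0.4]
gripper_width: 0.0392
```

>>> step_arm:
  rows:
    - {"tx": 0,"ty": 0,"tz": 0,"rx": 0,"ry": 0,"rz": 0}
    - {"tx": 0,"ty": 0,"tz": 0,"rx": 0,"ry": 0,"rz": 0}
    - {"tx": 0,"ty": 0,"tz": 0,"rx": 0,"ry": 0,"rz": 0}
    - {"tx": 0,"ty": 0,"tz": 0,"rx": 0,"ry": 0,"rz": 0}
    - {"tx": 0,"ty": 0,"tz": 0,"rx": 0,"ry": 0,"rz": 0}
  jaw: -1
  newtons: 12

```text
clock: 21.75
ee_pos: [0.5414, 0.2537, 0.0669]
tcp_rot: [-0.276, -0.647, -0.293, 0.647]
ft_force: [-1.0, 3.4, 3.2]
gripper_width: 0.0137
```

>>> step_arm:
  rows:
    - {"tx": 0,"ty": 0,"tz": 0,"rx": 0,"ry": 0,"rz": 0}
    - {"tx": 0,"ty": 0,"tz": 0,"rx": 0,"ry": 0,"rz": 0}
    - {"tx": 0,"ty": 0,"tz": 0,"rx": 0,"ry": 0,"rz": 0}

```text
clock: 22.05
ee_pos: [0.5413, 0.2538, 0.0669]
tcp_rot: [-0.276, -0.647, -0.293, 0.647]
ft_force: [-0.9, 1.0, 2.7]
gripper_width: 0.0135
```

```bash
python3 - <<'E'
import numpy as np
t=np.radians(64.7+12.7*np.arange(0,21));P=.0625*np.c_[np.cos(t),np.sin(t)]
print((P+[.5146,.1973])[::5].round(4))
for k in range(4): print((P[5*k+1:5*k+6]-P[5*k]).round(4).tolist())
E
```

```text
[[0.5413 0.2538]
 [0.4759 0.2464]
 [0.4534 0.1846]
 [0.4986 0.1369]
 [0.5616 0.156 ]]
[[-0.0131, 0.0045], [-0.0268, 0.006], [-0.0406, 0.0044], [-0.0536, -0.0001], [-0.0654, -0.0074]]
[[-0.0099, -0.0097], [-0.0173, -0.0213], [-0.0221, -0.0343], [-0.0238, -0.048], [-0.0226, -0.0618]]
[[0.0043, -0.0131], [0.0114, -0.025], [0.0209, -0.0351], [0.0323, -0.0428], [0.0452, -0.0478]]
[[0.0137, -0.002], [0.0275, -0.001], [0.0407, 0.003], [0.0527, 0.0099], [0.0629, 0.0192]]
```

>>> step_arm:
  rows:
    - {"tx": -0.013,"ty": 0.0045,"tz": 0,"rx": 0,"ry": 0,"rz": 0}
    - {"tx": -0.027,"ty": 0.006,"tz": 0,"rx": 0,"ry": 0,"rz": 0}
    - {"tx": -0.0405,"ty": 0.0045,"tz": 0,"rx": 0,"ry": 0,"rz": 0}
    - {"tx": -0.0535,"ty": 0,"tz": 0,"rx": 0,"ry": 0,"rz": 0}
    - {"tx": -0.0655,"ty": -0.0075,"tz": 0,"rx": 0,"ry": 0,"rz": 0}

```text
clock: 22.55
ee_pos: [0.4762, 0.2463, 0.0673]
tcp_rot: [0.277, 0.648, 0.294, -0.646]
ft_force: [5.5, 0.4, -0.1]
gripper_width: 0.0135
```

>>> step_arm:
  rows:
    - {"tx": -0.01,"ty": -0.0095,"tz": 0,"rx": 0,"ry": 0,"rz": 0}
    - {"tx": -0.0175,"ty": -0.021,"tz": 0,"rx": 0,"ry": 0,"rz": 0}
    - {"tx": -0.0225,"ty": -0.034,"tz": 0,"rx": 0,"ry": 0,"rz": 0}
    - {"tx": -0.024,"ty": -0.048,"tz": 0,"rx": 0,"ry": 0,"rz": 0}
    - {"tx": -0.023,"ty": -0.0615,"tz": 0,"rx": 0,"ry": 0,"rz": 0}

```text
clock: 23.05
ee_pos: [0.4463, 0.1854, 0.067]
tcp_rot: [-0.277, -0.644, -0.296, 0.65]
ft_force: [-14.1, 2.9, 13.6]
gripper_width: 0.0136
```

```bash
python3 - <<'E'
from h import *
s=ctrl.sense();print({k:np.round(v,3).tolist() for k,v in s.items()})
W=Cam("wrist");s=ctrl.sense();print(s["ee_pos"],s["ft_force"],s["gripper_width"])
W.save("pics/w7.png");T=Cam("top");T2=T.im[180:250,160:250]
a=cv2.resize(W.im,None,fx=.9,fy=.9);b=cv2.resize(T2,(445,346),interpolation=2)
S=Cam("side");c=cv2.resize(S.im[230:310,210:300],(330,293),interpolation=2)
cv2.imwrite("pics/c7.png",cv2.cvtColor(np.hstack([a[:293],c]),cv2.COLOR_RGB2BGR))
s=ctrl.sense();print(s["ee_pos"],s["ft_force"])
E
```

```text
{'clock': 23.05, 'qpos': [-0.009, 0.434, -0.559, 2.094, 0.308, 0.703, -1.502], 'joint_velocities': [0.275, -0.055, -0.004, 0.096, -0.029, -0.011, 0.27], 'effort': [2.872, -33.72, 0.959, -19.504, 2.156, -2.157, -0.429], 'ee_pos': [0.446, 0.185, 0.067], 'tcp_rot': [-0.277, -0.644, -0.296, 0.65], 'ft_force': [-14.078, 2.876, 13.609], 'torque': [0.833, 2.704, 0.228], 'gripper_width': 0.014}
[0.44654521 0.18206655 0.06673272] [-12.42893079  -1.37274393  15.0913708 ] 0.013204189228623913
[0.44655199 0.18216379 0.06678933] [-11.26852526  -2.10194322  13.54670862]
```

View pics/c7.png

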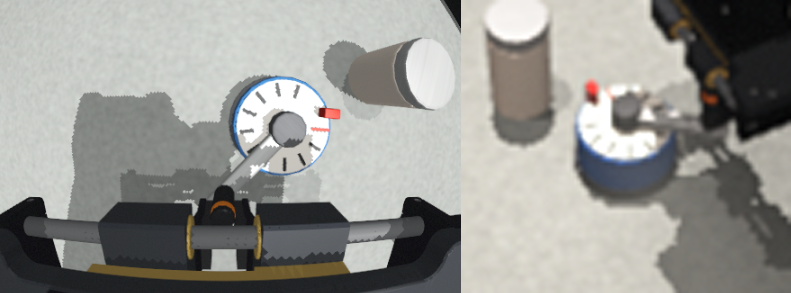

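Numbers and picture: the pin sits at the edge of the pads, the tool pushed about 9 mm outward with 14 N up, so the shut fingertips probably reach lower and press on the bar. I'll open a little, rise, recentre and grip again.

>>> step_arm:
  rows:
    - {"tx": 0,"ty": 0,"tz": 0,"rx": 0,"ry": 0,"rz": 0}
    - {"tx": 0,"ty": 0,"tz": 0.004,"rx": 0,"ry": 0,"rz": 0}
    - {"tx": 0,"ty": 0,"tz": 0.009,"rx": 0,"ry": 0,"rz": 0}
    - {"tx": 0,"ty": 0,"tz": 0.009,"rx": 0,"ry": 0,"rz": 0}
  jaw: -0.3

```text
clock: 23.6
ee_pos: [0.447, 0.1821, 0.0764]
tcp_rot: [-0.277, -0.643, -0.293, 0.651]
ft_force: [0.1, -0.4, -0.0]
gripper_width: 0.0292
```

```bash
python3 - <<'E'
from h import *
s=ctrl.sense();R=quat(s["tcp_rot"]).as_matrix();print(s["clock"],s["ee_pos"],s["ft_force"],R[:,0].round(3),s["gripper_width"],np.array([.4532,.189])-s["ee_pos"][:2])
W=Cam("wrist")
g=W.im; print("arm",[(o["conf"],o["extent"]) for o in ctrl.search_frame("wrist","reset_arm")[:2]])
for b in (187,): 
    t=np.radians(b);print(W.proj(np.array([.5145+.062*np.cos(t),.197+.062*np.sin(t),.055])),W.proj(np.array([.5145+.062*np.cos(t),.197+.062*np.sin(t),.097])),W.proj(np.array([.5145,.197,.061])))
cv2.imwrite("pics/w8.png",cv2.cvtColor(cv2.resize(W.im[110:290,150:380],None,fx=3,fy=3,interpolation=2),cv2.COLOR_RGB2BGR))
E
```

```text
23.6 [0.44704482 0.18214483 0.07644647] [ 0.07942339 -0.35116618 -0.03889778] [-0.018  0.016 -1.   ] 0.029167789374908628 [0.00615518 0.00685517]
arm [(0.98, [229.6, 118.1, 104.1, 130.0])]
[[248.2237069  210.40730296]] [[246.18375788 236.92670395]] [[315.13779514 139.57602517]]
```

View pics/w8.png

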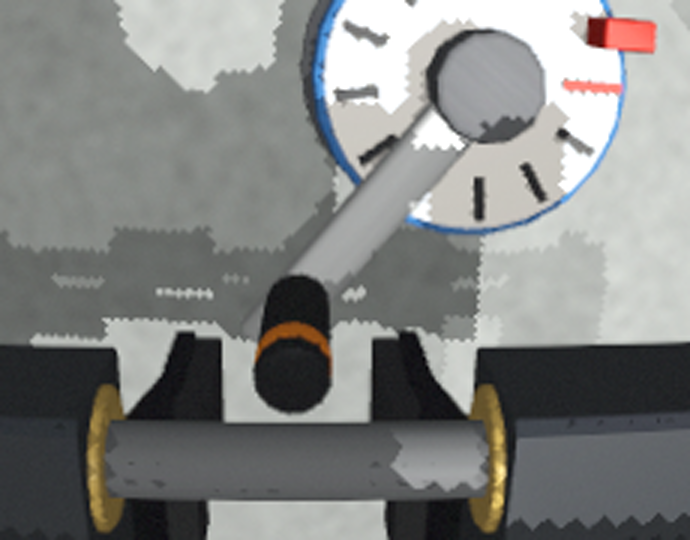

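Pin top at crop (293,373), inside the jaws but toward the camera side. Forces are back to zero, so recentring by +6, +7 mm.

>>> step_arm:
  rows:
    - {"tx": 0.006,"ty": 0.007,"tz": 0,"rx": -0.9,"ry": -1,"rz": 0}
    - {"tx": 0.006,"ty": 0.007,"tz": 0,"rx": -0.9,"ry": -1,"rz": 0}
    - {"tx": 0.006,"ty": 0.007,"tz": 0,"rx": -0.9,"ry": -1,"rz": 0}
    - {"tx": 0.006,"ty": 0.007,"tz": 0,"rx": -0.9,"ry": -1,"rz": 0}

```text
clock: 24.1
ee_pos: [0.4525, 0.1887, 0.0758]
tcp_rot: [-0.285, -0.646, -0.285, 0.648]
ft_force: [0.3, -0.8, 0.7]
gripper_width: 0.0305
```

>>> step_arm:
  rows:
    - {"tx": 0,"ty": 0,"tz": 0,"rx": 0,"ry": 0,"rz": 0}
    - {"tx": 0,"ty": 0,"tz": 0,"rx": 0,"ry": 0,"rz": 0}
    - {"tx": 0,"ty": 0,"tz": 0,"rx": 0,"ry": 0,"rz": 0}
    - {"tx": 0,"ty": 0,"tz": 0,"rx": 0,"ry": 0,"rz": 0}
    - {"tx": 0,"ty": 0,"tz": 0,"rx": 0,"ry": 0,"rz": 0}
  jaw: -1
  newtons: 10

```text
clock: 24.6
ee_pos: [0.4524, 0.1885, 0.0757]
tcp_rot: [-0.285, -0.646, -0.285, 0.648]
ft_force: [-0.7, 0.1, 0.1]
gripper_width: 0.0137
```

```bash
python3 - <<'E'
from h import *
s=ctrl.sense();p=s["ee_pos"][:2];h=np.array([.5146,.1970]);print(s["clock"],s["ee_pos"],s["ft_force"],s["gripper_width"],np.hypot(*(p-h)))
t0=np.degrees(np.arctan2(*(p-h)[::-1]))%360;print(t0,quat(s["tcp_rot"]).as_matrix()[:,0].round(3))
t=np.radians(np.linspace(t0,318,11));P=.062*np.c_[np.cos(t),np.sin(t)]+h
print((P[1:6]-p).round(4).tolist(),P[5]);print((P[6:]-P[5]).round(4).tolist(),P[10])
E
```

```text
24.6 [0.45243859 0.18849713 0.07570065] [-0.6528771   0.10106057  0.12685235] 0.013688883702736169 0.0627402534551812
187.7889724958005 [-0.003 -0.    -1.   ]
[[0.0042, -0.0135], [0.0107, -0.026], [0.0198, -0.0367], [0.031, -0.0451], [0.0439, -0.0508]] [0.4963638  0.13774259]
[[0.0138, -0.0026], [0.0279, -0.002], [0.0414, 0.0018], [0.0538, 0.0085], [0.0643, 0.0178]] [0.56067498 0.1555139 ]
```

>>> step_arm:
  rows:
    - {"tx": 0.002,"ty": -0.0068,"tz": 0,"rx": 0,"ry": 0,"rz": 0}
    - {"tx": 0.0042,"ty": -0.0135,"tz": 0,"rx": 0,"ry": 0,"rz": 0}
    - {"tx": 0.0107,"ty": -0.026,"tz": 0,"rx": 0,"ry": 0,"rz": 0}
    - {"tx": 0.015,"ty": -0.0318,"tz": 0,"rx": 0,"ry": 0,"rz": 0}
    - {"tx": 0.0198,"ty": -0.0367,"tz": 0,"rx": 0,"ry": 0,"rz": 0}

```text
clock: 25.1
ee_pos: [0.47, 0.1508, 0.0754]
tcp_rot: [-0.285, -0.644, -0.285, 0.65]
ft_force: [-4.3, 1.2, 2.9]
gripper_width: 0.0138
```

```bash
cat > n.py <<'E'
from h import *
s=ctrl.sense();p=s["ee_pos"][:2];h=np.array([.5146,.1970]);print(s["clock"],s["ee_pos"],s["ft_force"].round(1),s["gripper_width"],"r",np.hypot(*(p-h)))
t0=np.degrees(np.arctan2(*(p-h)[::-1]))%360;print(t0,quat(s["tcp_rot"]).as_matrix()[:,0].round(3))
t=np.radians(np.arange(t0,330,8)[1:9]);P=.0622*np.c_[np.cos(t),np.sin(t)]+h
print((P-p).round(4).tolist())
E
python3 n.py
```

```text
25.1 [0.47000133 0.15079161 0.07537769] [-4.3  1.2  2.9] 0.013768676760768607 r 0.06422037684920553
226.01556956396237 [-0.007 -0.002 -1.   ]
[[0.0081, -0.0041], [0.0154, -0.0087], [0.0233, -0.0122], [0.0317, -0.0146], [0.0403, -0.0158], [0.049, -0.0158], [0.0575, -0.0146], [0.0659, -0.0122]]
```

Smooth this time. On to the next arc.

>>> step_arm:
  rows:
    - {"tx": 0.008,"ty": -0.004,"tz": 0,"rx": 0,"ry": 0,"rz": 0}
    - {"tx": 0.0155,"ty": -0.0085,"tz": 0,"rx": 0,"ry": 0,"rz": 0}
    - {"tx": 0.0235,"ty": -0.012,"tz": 0,"rx": 0,"ry": 0,"rz": 0}
    - {"tx": 0.0315,"ty": -0.0145,"tz": 0,"rx": 0,"ry": 0,"rz": 0}
    - {"tx": 0.0405,"ty": -0.016,"tz": 0,"rx": 0,"ry": 0,"rz": 0}

```text
clock: 25.6
ee_pos: [0.5105, 0.1344, 0.0752]
tcp_rot: [-0.285, -0.644, -0.285, 0.65]
ft_force: [-4.5, 0.1, 2.5]
gripper_width: 0.0136
```

```bash
python3 n.py
```

```text
25.6 [0.51054504 0.1343523  0.07519675] [-4.5  0.1  2.5] 0.013554145795488177 r 0.06277879127329568
266.2966145222824 [-0.008 -0.002 -1.   ]
[[0.0087, 0.0006], [0.0173, 0.0019], [0.0256, 0.0043], [0.0335, 0.0079], [0.0409, 0.0125], [0.0475, 0.0181], [0.0533, 0.0246]]
```

>>> step_arm:
  rows:
    - {"tx": 0.0085,"ty": 0.0005,"tz": 0,"rx": 0,"ry": 0,"rz": 0}
    - {"tx": 0.0175,"ty": 0.002,"tz": 0,"rx": 0,"ry": 0,"rz": 0}
    - {"tx": 0.0255,"ty": 0.0045,"tz": 0,"rx": 0,"ry": 0,"rz": 0}
    - {"tx": 0.0335,"ty": 0.008,"tz": 0,"rx": 0,"ry": 0,"rz": 0}
    - {"tx": 0.041,"ty": 0.0125,"tz": 0,"rx": 0,"ry": 0,"rz": 0}

```text
clock: 26.1
ee_pos: [0.5516, 0.1475, 0.0751]
tcp_rot: [-0.284, -0.644, -0.286, 0.65]
ft_force: [-6.8, 1.7, 3.5]
gripper_width: 0.0136
```

```bash
sed -i 's/330,8/330,4/' n.py; python3 n.py
```

```text
26.1 [0.55160591 0.14750019 0.07506448] [-6.8  1.7  3.5] 0.013600179611322665 r 0.0618034667839211
306.78168070602476 [-0.01  -0.002 -1.   ]
[[0.0036, 0.0024], [0.0068, 0.0054], [0.0098, 0.0085], [0.0125, 0.0119], [0.015, 0.0154]]
```

>>> step_arm:
  rows:
    - {"tx": 0.0035,"ty": 0.0025,"tz": 0,"rx": 0,"ry": 0,"rz": 0}
    - {"tx": 0.007,"ty": 0.0055,"tz": 0,"rx": 0,"ry": 0,"rz": 0}
    - {"tx": 0.01,"ty": 0.0085,"tz": 0,"rx": 0,"ry": 0,"rz": 0}
    - {"tx": 0.0125,"ty": 0.012,"tz": 0,"rx": 0,"ry": 0,"rz": 0}
    - {"tx": 0.0125,"ty": 0.012,"tz": 0,"rx": 0,"ry": 0,"rz": 0}

```text
clock: 26.6
ee_pos: [0.5611, 0.1567, 0.0739]
tcp_rot: [-0.285, -0.64, -0.285, 0.654]
ft_force: [-10.2, -5.1, 5.1]
gripper_width: 0.0138
```

```bash
python3 n.py
```

```text
26.6 [0.56109454 0.1567351  0.07393592] [-10.2  -5.1   5.1] 0.013812106245635856 r 0.061506130354711884
319.1069963101377 [-0.018 -0.009 -1.   ]
[[0.0033, 0.0029], [0.0057, 0.0065]]
```

>>> step_arm:
  rows:
    - {"tx": 0.004,"ty": 0.0045,"tz": 0,"rx": 0,"ry": 0,"rz": 0}
    - {"tx": 0.004,"ty": 0.0045,"tz": 0,"rx": 0,"ry": 0,"rz": 0}
    - {"tx": 0.004,"ty": 0.0045,"tz": 0,"rx": 0,"ry": 0,"rz": 0}

```text
clock: 26.9
ee_pos: [0.5625, 0.1583, 0.0732]
tcp_rot: [-0.286, -0.637, -0.283, 0.657]
ft_force: [-9.5, -4.9, 6.6]
gripper_width: 0.0137
```

```bash
python3 n.py
```

```text
26.9 [0.56251866 0.15827197 0.07316212] [-9.5 -4.9  6.6] 0.01370411043597114 r 0.06161216183604237
321.05473225441085 [-0.025 -0.015 -1.   ]
[[0.0031, 0.0031], [0.0054, 0.0067]]
```

>>> step_arm:
  rows:
    - {"tx": 0,"ty": 0,"tz": 0,"rx": 0,"ry": 0,"rz": 0}
    - {"tx": 0,"ty": 0,"tz": 0,"rx": 0,"ry": 0,"rz": 0}
    - {"tx": 0.003,"ty": 0.003,"tz": 0,"rx": 0,"ry": 0,"rz": 0}
    - {"tx": 0.005,"ty": 0.006,"tz": 0,"rx": 0,"ry": 0,"rz": 0}
    - {"tx": 0.005,"ty": 0.006,"tz": 0,"rx": 0,"ry": 0,"rz": 0}
  newtons: 35

```text
clock: 27.4
ee_pos: [0.5626, 0.1583, 0.0729]
tcp_rot: [-0.287, -0.631, -0.28, 0.664]
ft_force: [-17.4, -12.5, 18.8]
gripper_width: 0.013
```

```bash
python3 n.py
```

```text
27.4 [0.56258905 0.15829855 0.07287504] [-17.4 -12.5  18.8] 0.012977849078689947 r 0.061650227636161146
321.11506851113006 [-0.038 -0.028 -0.999]
[[0.003, 0.0031], [0.0054, 0.0068]]
```

>>> step_arm:
  rows:
    - {"tx": 0,"ty": 0,"tz": 0,"rx": 0,"ry": 0,"rz": 0}
    - {"tx": 0,"ty": 0,"tz": 0,"rx": 0,"ry": 0,"rz": 0}

```text
clock: 27.6
ee_pos: [0.5622, 0.158, 0.0731]
tcp_rot: [-0.287, -0.631, -0.28, 0.664]
ft_force: [-7.0, -0.7, 6.0]
gripper_width: 0.0131
```

>>> step_arm:
  rows:
    - {"tx": 0,"ty": 0,"tz": 0,"rx": 0,"ry": 0,"rz": 0}
    - {"tx": 0,"ty": 0,"tz": 0,"rx": 0,"ry": 0,"rz": 0}
    - {"tx": 0,"ty": 0,"tz": 0,"rx": 0,"ry": 0,"rz": 0}
    - {"tx": 0,"ty": 0,"tz": 0,"rx": 0,"ry": 0,"rz": 0}
  jaw: -0.3

```text
clock: 28.0
ee_pos: [0.5631, 0.158, 0.0731]
tcp_rot: [-0.287, -0.631, -0.28, 0.664]
ft_force: [-0.1, 0.5, -0.2]
gripper_width: 0.0292
```

>>> step_arm:
  rows:
    - {"tx": 0,"ty": 0,"tz": 0.02,"rx": 0,"ry": 0,"rz": 0}
    - {"tx": 0,"ty": 0,"tz": 0.05,"rx": 0,"ry": 0,"rz": 0}
    - {"tx": 0,"ty": 0,"tz": 0.09,"rx": 0,"ry": 0,"rz": 0}
    - {"tx": -0.01,"ty": -0.03,"tz": 0.13,"rx": 0,"ry": 0,"rz": 0}
    - {"tx": -0.03,"ty": -0.07,"tz": 0.16,"rx": 0,"ry": 0,"rz": 0}

```text
clock: 28.5
ee_pos: [0.5366, 0.093, 0.2331]
tcp_rot: [-0.288, -0.633, -0.281, 0.661]
ft_force: [0.6, -1.2, 0.6]
gripper_width: 0.0304
```

>>> step_arm:
  rows:
    - {"tx": 0,"ty": -0.01,"tz": 0,"rx": 0,"ry": 0,"rz": 0}
    - {"tx": 0,"ty": -0.01,"tz": 0,"rx": 0,"ry": 0,"rz": 0}
    - {"tx": 0,"ty": -0.01,"tz": 0,"rx": 0,"ry": 0,"rz": 0}
    - {"tx": 0,"ty": -0.01,"tz": 0,"rx": 0,"ry": 0,"rz": 0}

```text
clock: 28.9
ee_pos: [0.5362, 0.0845, 0.2318]
tcp_rot: [-0.289, -0.632, -0.282, 0.662]
ft_force: [0.8, 0.6, 0.3]
gripper_width: 0.0304
```

```bash
python3 - <<'E'
from h import *
s=ctrl.sense();print(s["clock"],s["ee_pos"],s["ft_force"].round(1))
W=Cam("wrist");W.save("pics/w9.png")
o=ctrl.silhouettes("wrist","reset_arm");print([(k["conf"],np.round(k["extent"])) for k in o[:2]])
m=o[0]["region"];im=cv2.cvtColor(W.im,cv2.COLOR_RGB2HSV)
h=W.proj(np.array([.5145,.197,.061]))[0];print("hub px",h,"pin px pred by angle")
for a in (-52,-47,-42,-37): t=np.radians(a);print(a,W.proj(np.array([.5145+.062*np.cos(t),.197+.062*np.sin(t),.097]))[0].round(1))
# orange band & red stop
hh,sv,vv=cv2.split(im)
for n,(l,u_) in {"orange":(6,18),"red":(0,4)}.items():
    k=((hh>=l)&(hh<=u_)&(sv>150)&(vv>70)); k[:, :int(h[0])-110]=0;k[:, int(h[0])+110:]=0;k[int(h[1])+110:]=0
    c,lab,st,ce=cv2.connectedComponentsWithStats(k.astype(np.uint8));print(n,[(st[i].tolist(),ce[i].round(1).tolist()) for i in range(1,c) if st[i,4]>6])
for z in (.075,.08,.085): t=np.radians(-42);print("band pred",z,W.proj(np.array([.5145+.062*np.cos(t),.197+.062*np.sin(t),z]))[0].round(1))
T=Cam("top")
for t in ["canister","tin","carton","reset_arm","pin_top","sugar_jar","honey"]: print(t,[(np.round(q["conf"],2),np.round(q["extent"]).tolist()) for q in ctrl.search_frame("top",t)[:3]])
E
```

```text
28.9 [0.53620129 0.08445688 0.2317597 ] [0.8 0.6 0.3]
[(0.9, array([159., 100.,  75.,  21.]))]
hub px [167.77532485 110.58277283] pin px pred by angle
-52 [218.2 120.6]
-47 [218.8 115.1]
-42 [218.9 109.7]
-37 [218.6 104.2]
orange [([222, 105, 6, 10, 17], [225.1, 108.8])]
red [([191, 96, 16, 6, 80], [198.6, 98.9])]
band pred 0.075 [221.2 108.9]
band pred 0.08 [220.7 109.1]
band pred 0.085 [220.2 109.2]
canister [(np.float64(0.78), [305.0, 191.0, 20.0, 24.0])]
tin [(np.float64(0.67), [320.0, 190.0, 22.0, 20.0]), (np.float64(0.33), [286.0, 197.0, 54.0, 24.0])]
carton [(np.float64(0.71), [290.0, 196.0, 19.0, 20.0]), (np.float64(0.57), [300.0, 153.0, 17.0, 21.0]), (np.float64(0.51), [294.0, 231.0, 27.0, 24.0])]
reset_arm []
pin_top []
sugar_jar [(np.float64(0.27), [186.0, 202.0, 20.0, 21.0])]
honey [(np.float64(0.42), [289.0, 196.0, 50.0, 22.0]), (np.float64(0.4), [252.0, 188.0, 9.0, 14.0])]
```

Orange band at (225,109) is where the −42° zero direction predicts it. The red stop at (199,99) lies right along the bar, and the bar now covers the red zero line.

```bash
python3 -c "
from plant import ctrl
print(ctrl.hand_in(), ctrl.sense()['clock'])"
```

```text
the job is handed in; nothing more can be done
the job is handed in; nothing more can be done
```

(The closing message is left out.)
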